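Charge the deburring tub and set it running

TASK

Shut the tub's outlet first: squeeze the two red tabs on the gate collar together, turn the collar clockwise until the orange gate is fully shut, and let the tabs spring out so that it locks. Then put all the loose aluminium rail clamps from the bench into the steel loading tray and, once they are all loaded, lift the tray's blue handle to tip them into the yellow tub, and lower the tray back to level. Last, turn the speed dial so that its white pointer stands at the green mark, and leave the other things on the bench where they are, upright.

Things in the scene. Friction and masses are not known exactly. Their poses are not given: they have to be found in the camera images.
- tub_floor (a point): centre of the inner floor, 30 mm above the bench, of the yellow open-topped tub (fixed; place and yaw vary); z up, x from the loading tray to the tall back wall, y to its left, where the outlet gate is. Inside 184 (x) x 244 (y) mm; above the inner floor the front wall rises 80, right 100, left 80, back 132
- gate (a joint): angle of the orange gate and the collar on its upright shaft, rad: 0 open, 1.40 shut (end stop), grows clockwise seen from above. Starts 0 to 0.35. Free tabs catch at about 0.44, so it cannot be shut without squeezing; between 0.44 and 1.28 the tabs cannot spring out; let go past 1.28 they lock it. Friction 0.05 N m, stays where left
- gate_grip (a point): on the collar's upright axis, 158 mm above the bench, a good height to squeeze the tabs; turns with the collar; z up, y through both tabs. Black boss 32 mm across between the tabs; the housing below rises to 129 mm above the bench, 34 mm from the axis. Nothing else within 62 mm stands higher
- tab_a (a joint): inward travel of one red tab, m: 0 out, 0.007 fully in; unlocked above 0.0035 (both needed). Spring 3 N at first, 8 N fully in. Each tab is an upright paddle 24 mm wide, 134 to 172 mm above the bench; the two outer faces are 62 mm apart free, 48 fully squeezed
- tab_b (a joint): inward travel of the other red tab, as tab_a
- tray (a joint): tilt of the steel loading tray on its hinge, rad: 0 level, at rest on its posts; grows as the handle is lifted, end stop 1.35. Falls back slowly when let go (0.4 kg, damped)
- tray_hinge (a point): middle of the tray's hinge line, 116 mm above the bench at the tub's front edge; turns with the tray. When the tray is level: z up, x towards the tub, y along the hinge
- tray_handle (a point): middle of the round blue handle bar, 12 mm thick, 110 long, along the tray's y, at (-175, 0, 16) mm from tray_hinge in the tray's axes, its centre 40 mm in front of the tray's front wall; can be pinched from above and turns between the fingers; under it lies nothing higher than 30 mm
- tray_floor (a point): centre of the tray's inner floor (118 mm above the bench when level), axes as tray_hinge. Inside it is 64 mm to the front wall (-x), 76 to each side wall (y) and 72 to the open edge at the tub (+x), which has no wall; walls rise 28 above the floor. Contents slide off once tilted 45 degrees or more
- dial (a joint): angle of the black speed dial, rad: 0 at the first black tick, grows clockwise seen from above, ticks every 0.4, end stop 4.4; the seventh tick, broad and green, is at 2.40. Starts 0 to 0.8. Friction 0.03 N m, stays where left
- dial_grip (a point): on the dial's upright axis, 74 mm above the bench; turns with the dial; z up, x along its bar grip, whose white-lined end (-x) is the pointer. Bar 44 long, 12 thick, from 58 to 84 mm above the bench, on a skirt 52 across; the blue controller box below is 130 x 140, 50 high, fixed; place and yaw vary
- clamp1: rail clamp, bare aluminium, an inverted T: foot 46 (its x) x 24 (y) x 12 mm high, with a block 26 x 24 x 12 on its middle: 24 high in all and 24 wide along y throughout; about 60 g. Origin: centre of its underside, z up through the block. Starts foot down on the bench at the robot's right, any yaw; three to five of the five are there (None if absent)
- clamp2: another rail clamp, just like clamp1
- clamp3: another rail clamp, just like clamp1
- clamp4: another rail clamp, just like clamp1
- clamp5: another rail clamp, just like clamp1
- bit_case: bystander: green screwdriver-bit case 50 x 30 x 18, lying among the clamps; origin centre of underside
- tape_roll: bystander: grey tape roll lying flat, 90 across, 45 high; origin centre of underside
- soda_bottle: bystander: clear glass bottle with red cap, 60 across, 190 high, standing; origin centre of underside
- screw_jar: bystander: clear plastic jar with white lid, 72 across, 85 high; origin centre of underside
- screwdriver: bystander: screwdriver 200 long , red handle, lying on the bench between robot and tray; origin near its middle
- paint_can: bystander: green can, 80 across, 100 high, standing at the robot's left; origin centre of underside
There are look-alikes about, which are no part of the job. What is shaped like the clamp1 but brown or purple is not meant. Of the things shaped like the part that bears dial, the blue one is meant.

How it is judged:
By the outcome, as a careful person would: the job done as asked, in the order asked, and still so for the second after the job is handed in, with the robot touching nothing.
Of clamp1, clamp2, clamp3, clamp4, clamp5 only 3 to 5 are there at a start; the rules pass over those that are not, and their reading is None.
At some moment in a run one of clamp1, clamp2, clamp3, clamp4, clamp5 may be knocked a few centimetres aside while the robot is not near it.
Once in a run the grip may slacken for a moment while it holds something.
It also fails if it takes over 210 s, if anything falls off the work surface, if the arm or the gripper's body presses on something with over 40 N, if the wrist force passes 120 N, or if a joint passes its speed limit or range.

ROBOT

A 6-joint arm with a two-finger parallel gripper is mounted at the origin on the work surface. World frame = base frame: x ahead of the robot, y to its left, z up, the work surface at z = 0. Lengths are in mm, angles in rad, forces in N, time in s.
With the tool pointing down it reaches from about 400 to 825 mm from the base axis. Payload 7 kg.
Tool frame: the origin (TCP) lies on the centre line of the jaws, within the pads' length; the fingertips stand 17 mm ahead of it and the grasp point (between the pads) lies 2 mm behind it (arm.tip_extent is the distance from the TCP to the fingertips, in mm); z points along the fingers, y is the line along which they close (so a half turn about z gives the same grasp; the last joint's range is limited). The gripper opens to 85 mm and grips with 20 to 120 N. Pads are 22 mm wide; open, the fingers measure 114 mm over their backs; the gripper's body (76 mm by 85 mm) begins 54 mm behind the grasp point. The pads swing forward as they close: fully open they stand 13 mm farther back than shut.
Start: joints at [-0.878, 0.359, 0.012, 0, -1.224, -0.288], TCP at [265.811, -620.435, 248.302] pointing down, gripper open.
Joint ranges: [-3.07, 3.07], [-1.43, 2.12], [-1.02, 1.25], [-3.03, 1.67], [-3.05, -0], [-3.03, 3.03]. Speed limits (rad/s): [2.39, 2.39, 3.01, 3.14, 3.14, 3.14].

INTERFACE

Orientations are given as a unit quaternion [x, y, z, w].
In Python, from station import arm gives the robot as it stands.
- The arm moves only by the tool send_rows, never from a script. Its argument "commands" is one flat list of numbers, 7 for each row, row after row: the opening, from -1 (shut) to 1 (fully open), then the shift along the world's x, y, z each as a share of 50 cm, from -1 to 1, then the turn, a rotation vector about the world's x, y, z each as a share of 90 degrees, from -1 to 1. In form: [claw, x, y, z, ax, ay, az, claw, x, y, z, ax, ay, az, ...]. A call has 1 to 5 rows; each row is the pose to reach, as a shift and turn from the pose commanded when the call began; what a row does not reach only later rows make up. A row lasts 1/12 s, in which the tool goes at most 41.7 mm and 7.16 degrees, less where a joint would pass 70% of its speed; a pose out of reach is approached as far as the arm can. A call with a number of a shift or a turn outside -1 to 1 is refused whole. A call with a gripper value outside its range is refused whole. The fingers move at their own pace and stop on an object; the grip force is fixed at half the most. Time passes only in rows, so rows that repeat a pose let the fingers close. It gives the time, the measured TCP pose, the force, the opening and the grip force at its end, in the units of the state.
- arm.state(): the state, without advancing time (a new reading comes with each control period).
- arm.grab_frame(name): name is "side" or "top" or "wrist"; returns the picture (400x640x3 uint8, blue, green, red); there is no depth.
- arm.camera_params(name): a dict with "fx", "fy", "cx", "cy" (pixels), "k1" (the pictures are not rectified: a ray, as slopes to the right and down, at radius r is drawn at 1 + k1 r^2 times it, then the intrinsics apply), "pose" (4x4, takes a point from camera to world coordinates); the wrist camera has in their place "mount" (4x4, takes a point from camera to tool coordinates, whose origin is the TCP and whose axes are the flange's). Camera axes: x right, y down, z forward; pixel columns grow to the right and rows downward; lengths in mm; the calibration is good to about 2 mm. A picture is of the moment at which its call begins: read the wrist's pose just before it. camera_params takes no time and is no camera call.
- arm.finish_job(): hands the job in; it is judged then, once.
The state is a dict: "time": time; "qpos": joint angles; "dq": joint speeds; "joint_efforts": joint torques, N m; "tcp_pos": TCP position; "tool_rot": TCP orientation; "wrist_force": force on the tool from outside, world axes, zero at the start; "torque": the same for the moment, N m; "width": finger opening in mm; "grip_force": force on a finger pad.
Only numpy, scipy, OpenCV 4.12 (cv2) and the standard library are available. Lean on these libraries where they do the work, as an engineer would, in place of code of your own. Each camera call takes 0.05 s, during which the arm holds its last target. There are 200 camera calls.

## Working session

There is one attempt and no reset: what is moved stays moved. The work goes in short steps, Python scripts to look and compute and a tool call to move; the robot and the scene stay as the last step left them, time stands still between calls to the robot, and variables do not carry over. Pictures are saved under pics/ and viewed, at most 14 in all, crops included, and the job is handed in when it is done.

Besides the shell and the picture viewer there is one more tool, called as name(argument=value, ...), one argument or row to a line, values as JSON. send_rows: Moves the arm, as the interface text tells. Shift numbers are shares of 50 cm and turn numbers shares of 90 degrees, none past 1 either way. Its arguments: {"type":"object","properties":{"commands":{"type":"array","items":{"type":"number"}}},"required":["commands"]}

```bash
mkdir -p pics; ls
cat > h.py <<'E'
import numpy as np, cv2
from scipy.spatial.transform import Rotation as R
from station import arm
def cam(n, st=None):
    p=arm.camera_params(n)
    if 'pose' in p: T=np.array(p['pose'])
    else:
        st=st or arm.state(); W=np.eye(4); W[:3,:3]=R.from_quat(st['tool_rot']).as_matrix(); W[:3,3]=st['tcp_pos']; T=W@np.array(p['mount'])
    return p,T
def ray(c,u,v):
    p,T=c; K=np.array([[p['fx'],0,p['cx']],[0,p['fy'],p['cy']],[0,0,1.]])
    q=cv2.undistortPoints(np.array([[[u,v]]],float),K,np.array([p['k1'],0,0,0.]))[0,0]
    return T[:3,3],T[:3,:3]@np.array([q[0],q[1],1.])
def atz(c,u,v,z):
    o,d=ray(c,u,v); return o+d*(z-o[2])/d[2]
def proj(c,P):
    p,T=c; q=T[:3,:3].T@(np.array(P,float)-T[:3,3]); x,y=q[0]/q[2],q[1]/q[2]; s=1+p['k1']*(x*x+y*y)
    return np.array([p['fx']*x*s+p['cx'],p['fy']*y*s+p['cy']])
def tri(c1,a,c2,b):
    o1,d1=ray(c1,*a);o2,d2=ray(c2,*b); A=np.stack([d1,-d2],1); t=np.linalg.lstsq(A,o2-o1,rcond=None)[0]
    p,q=o1+t[0]*d1,o2+t[1]*d2; return (p+q)/2,np.linalg.norm(p-q)
E
python3 - <<'E'
from h import *
np.set_printoptions(precision=3,suppress=True)
print(arm.state())
for n in("side","top","wrist"):
    im=arm.grab_frame(n); cv2.imwrite(f'pics/{n}0.png',im); p,T=cam(n); print(n,p,T)
E
```

```text
pics
{'time': 0.0, 'qpos': array([-0.878,  0.359,  0.011, -0.   , -1.224, -0.288]), 'dq': array([-0.001, -0.   , -0.001,  0.001, -0.001,  0.   ]), 'joint_efforts': array([  0.001, -58.331,  29.342,   6.937,  -0.006,   0.   ]), 'tcp_pos': array([ 265.637, -620.021,  247.352]), 'tool_rot': array([-0.201,  0.98 ,  0.001, -0.   ]), 'wrist_force': array([ 0.223, -0.062, -0.502]), 'torque': array([0.022, 0.03 , 0.033]), 'grip_force': 0.0, 'width': 85.3354099015516}
side {'fx': 471.17847476938664, 'fy': 471.17847476938664, 'cx': 327.4834131872929, 'cy': 200.0849899065981, 'k1': 0.009151242067446939, 'pose': array([[  -0.812,   -0.331,    0.48 , -242.322],
       [  -0.583,    0.45 ,   -0.677, 1019.75 ],
       [   0.008,   -0.83 ,   -0.558,  924.974],
       [   0.   ,    0.   ,    0.   ,    1.   ]])} [[  -0.812   -0.331    0.48  -242.322]
 [  -0.583    0.45    -0.677 1019.75 ]
 [   0.008   -0.83    -0.558  924.974]
 [   0.       0.       0.       1.   ]]
top {'fx': 493.8084220980519, 'fy': 493.8084220980519, 'cx': 318.6465688525153, 'cy': 197.38213056405564, 'k1': 0.026981387863697467, 'po
[... 159 characters left out ...]
[   0.   ,    0.   ,    0.   ,    1.   ]])} [[  -0.003   -0.993    0.122  283.359]
 [  -1.       0.002   -0.009   23.608]
 [   0.009   -0.122   -0.993 1491.95 ]
 [   0.       0.       0.       1.   ]]
wrist {'fx': 312.2942916091306, 'fy': 312.2942916091306, 'cx': 318.49013247560987, 'cy': 203.5192271406771, 'k1': -0.05048743321973224, 'mount': array([[  -0.   ,   -0.96 ,   -0.279,   70.928],
       [   1.   ,   -0.   ,   -0.   ,   -0.356],
       [   0.   ,   -0.279,    0.96 , -124.988],
       [   0.   ,    0.   ,    0.   ,    1.   ]])} [[  -0.394    0.883    0.256  200.695]
 [   0.919    0.378    0.111 -648.535]
 [   0.001    0.279   -0.96   372.6  ]
 [   0.       0.       0.       1.   ]]
```

View pics/top0.png

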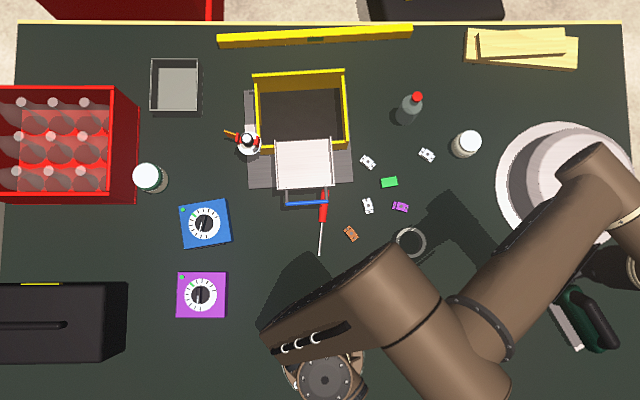

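View pics/side0.png

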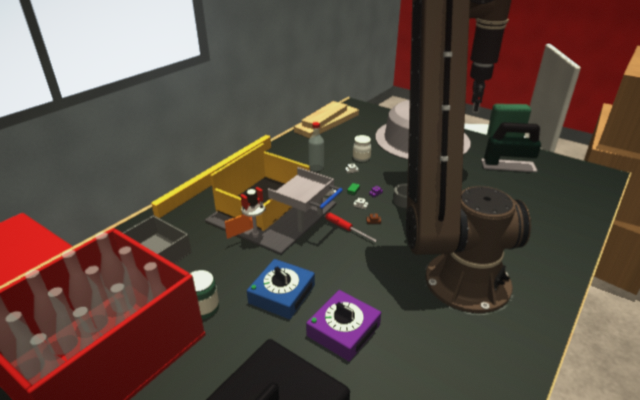

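View pics/wrist0.png

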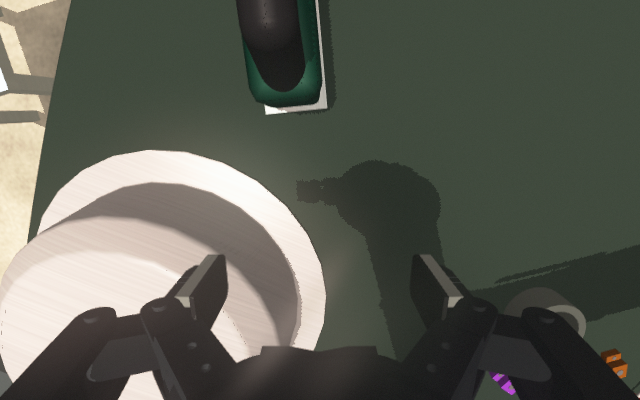

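The top view shows three aluminium clamps at (367,161), (427,155) and (368,206). Look-alikes are purple at (400,207) and brown at (351,233). The blue box dial is at (205,224), with a purple one below it at (200,295). The gate collar is at (248,140) and the tray at (303,163), with its handle at (306,203). I'll check these in close crops.

Run:
```python
from h import *
t=cv2.imread('pics/top0.png'); 
def c(x,y,w,h,s): return cv2.resize(t[y:y+h,x:x+w],None,fx=s,fy=s,interpolation=cv2.INTER_CUBIC)
a=c(340,140,100,75,8);cv2.imwrite('pics/c1.png',a)
b=np.hstack([c(215,115,50,75,8),c(180,187,50,75,8)]);cv2.imwrite('pics/c2.png',b)
ct=cam('top')
for n,u,v,z in [('c1',367,161,12),('c2',427,155,12),('c3',368,206,12),('collar',248,138,170),('dial',205,224,84),('hl',286,204,132),('hr',329,202,132),('trayNW',276,141,146),('NE',332,138,146),('SW',276,189,146),('SE',333,187,146)]: print(n,atz(ct,u,v,z).round())
```

```text
c1 [ 576. -138.   12.]
c2 [ 594. -321.   12.]
c3 [ 438. -139.   12.]
collar [609. 204. 170.]
dial [380. 334.  84.]
hl [432. 102. 132.]
hr [437. -17. 132.]
trayNW [606. 130. 146.]
NE [615. -26. 146.]
SW [472. 129. 146.]
SE [477. -28. 146.]
```

View pics/c1.png

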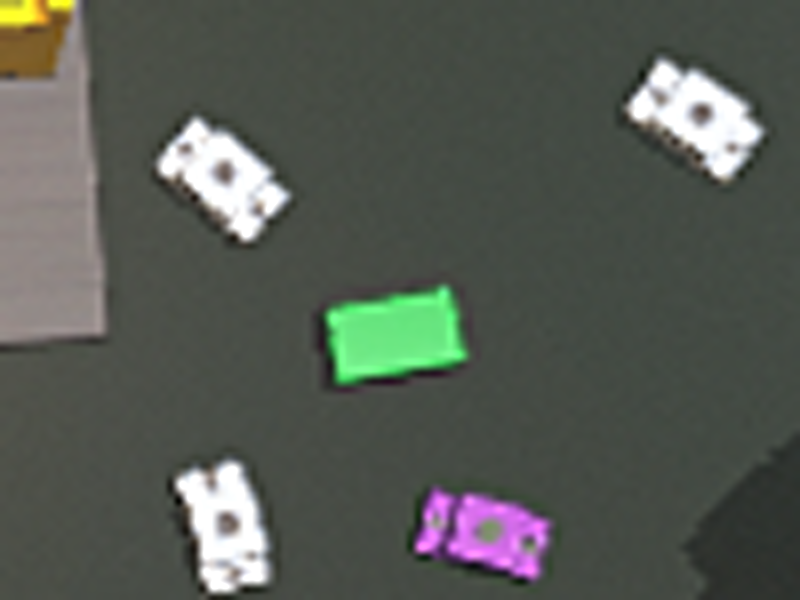

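View pics/c2.png

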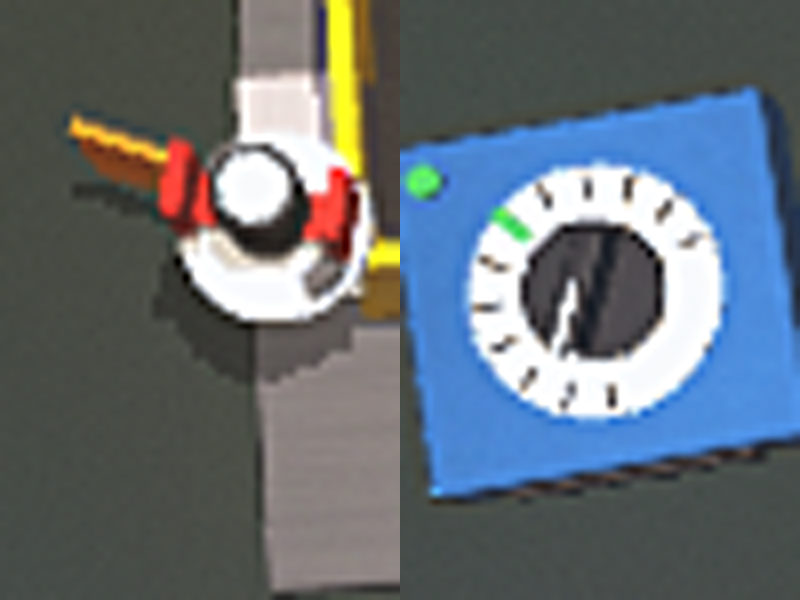

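send_rows(
  commands=[1,0.137,0.33,0.005,0,0,0.33,1,0.137,0.33,0.005,0,0,0.33,1,0.137,0.33,0.005,0,0,0.33,1,0.137,0.33,0.005,0,0,0.33,1,0.137,0.33,0.005,0,0,0.33],
)

```text
time: 0.57
tcp_pos: [335.3, -451.5, 251.1]
tool_rot: [-0.45, 0.893, 0.0, 0.001]
wrist_force: [-0.2, 0.0, 0.6]
width: 85.4
grip_force: 0.0
```

send_rows(
  commands=[1,0.137,0.33,0.005,0,0,0.33,1,0.137,0.33,0.005,0,0,0.33,1,0.137,0.33,0.005,0,0,0.33,1,0.137,0.33,0.005,0,0,0.33,1,0.137,0.33,0.005,0,0,0.33],
)

```text
time: 0.98
tcp_pos: [404.0, -286.8, 253.6]
tool_rot: [-0.664, 0.748, -0.0, 0.001]
wrist_force: [-0.3, -0.4, 0.4]
width: 85.4
grip_force: 0.0
```

send_rows(
  commands=[1,0.137,0.33,0.005,0,0,0.33,1,0.137,0.33,0.005,0,0,0.33,1,0.137,0.33,0.005,0,0,0.33,1,0.137,0.33,0.005,0,0,0.33,1,0.137,0.33,0.005,0,0,0.33],
)

```text
time: 1.4
tcp_pos: [472.9, -121.7, 256.0]
tool_rot: [0.833, -0.553, 0.0, -0.001]
wrist_force: [0.0, -1.3, 0.7]
width: 85.2
grip_force: 0.0
```

send_rows(
  commands=[1,0.137,0.33,0.005,0,0,0.33,1,0.137,0.33,0.005,0,0,0.33,1,0.137,0.33,0.005,0,0,0.33,1,0.137,0.33,0.005,0,0,0.33,1,0.137,0.33,0.005,0,0,0.33],
)

```text
time: 1.82
tcp_pos: [541.6, 43.6, 258.0]
tool_rot: [0.947, -0.321, 0.0, -0.0]
wrist_force: [0.3, -0.6, 0.3]
width: 85.5
grip_force: 0.0
```

send_rows(
  commands=[1,0.137,0.33,0.005,0,0,0.33,1,0.137,0.33,0.005,0,0,0.33,1,0.137,0.33,0.005,0,0,0.33,1,0.137,0.33,0.005,0,0,0.33,1,0.137,0.33,0.005,0,0,0.33],
)

```text
time: 2.23
tcp_pos: [609.9, 208.8, 259.6]
tool_rot: [0.998, -0.068, -0.0, 0.0]
wrist_force: [-0.0, -0.5, 0.8]
width: 85.6
grip_force: 0.0
```

Run:
```python
from h import *
s=arm.state(); print(s['time'],s['tcp_pos'],s['tool_rot'],s['qpos'])
cv2.imwrite('pics/w1.png',arm.grab_frame('wrist')); t=arm.grab_frame('top');cv2.imwrite('pics/t1.png',t)
cv2.imwrite('pics/t1c.png',cv2.resize(t[90:390,240:640],None,fx=2,fy=2))
```

```text
2.2333 [609.86980599 208.83571256 259.62055519] [ 9.97681848e-01 -6.80506300e-02 -1.23839085e-04  1.65673518e-04] [ 6.32074013e-01  3.02820015e-01 -4.29508647e-02  9.96843744e-05
 -1.22542836e+00  8.02482020e-01]
```

View pics/w1.png

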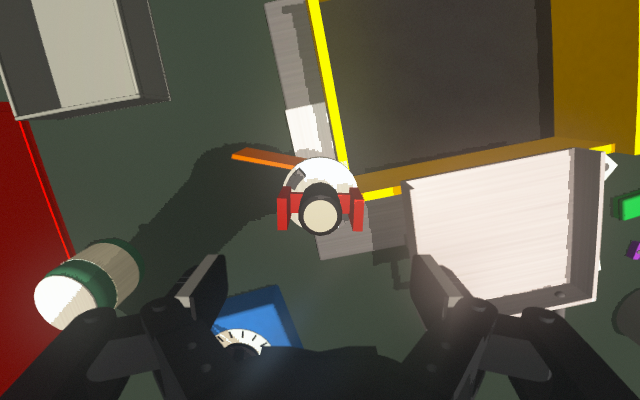

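View pics/t1c.png

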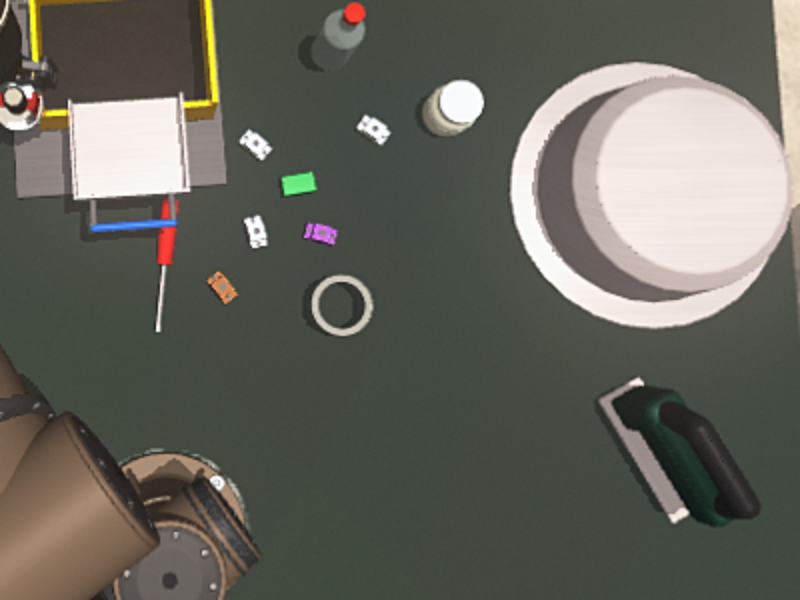

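Run:
```python
from h import *
w=cv2.imread('pics/w1.png'); cv2.imwrite('pics/w1c.png',cv2.resize(w[150:250,220:380],None,fx=5,fy=5,interpolation=cv2.INTER_CUBIC))
```

```text
(no output)
```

View pics/w1c.png

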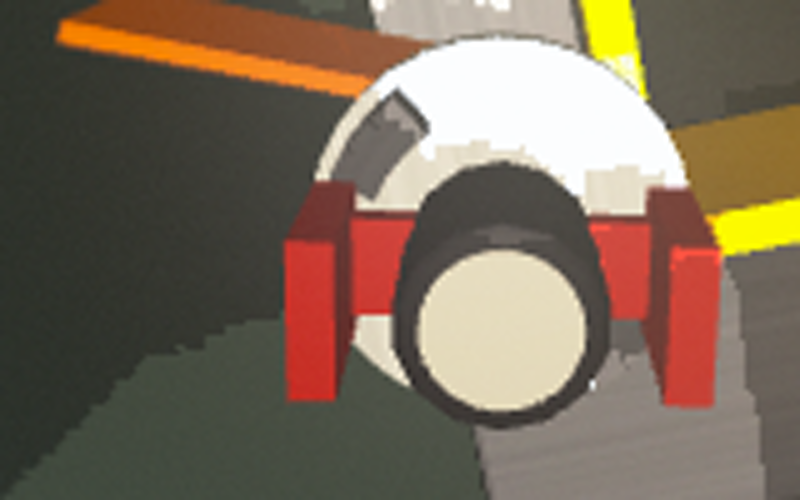

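Run:
```python
from h import *
np.set_printoptions(precision=1,suppress=True)
s={'tcp_pos':[609.87,208.836,259.62],'tool_rot':[.99768,-.06805,-.000124,.000166]}
c=cam('wrist',s)
f=lambda u,v,z=172:atz(c,u/5+220,v/5+150,z)
L=[f(286,242),f(288,400)];Rr=[f(718,250),f(713,405)]
print(L,Rr, 'widths',np.linalg.norm(L[0]-L[1]),np.linalg.norm(Rr[0]-Rr[1]))
l=sum(L)/2;r=sum(Rr)/2;print('centre',(l+r)/2,'span',np.linalg.norm(l-r)); d=l-r; print('tab dir deg',np.degrees(np.arctan2(d[1],d[0])))
e=L[0]-L[1]+Rr[0]-Rr[1]; print('perp deg',np.degrees(np.arctan2(e[1],e[0])))
ct=cam('top'); print('top', [(atz(ct,*p,172)) for p in((237.25,138.1),(258.1,141.25))])
m=R.from_quat(s['tool_rot']).as_matrix(); print('tooly',np.degrees(np.arctan2(m[1,1],m[0,1])))
# tray via wrist: floor corners z=118, top rims z=146
g=lambda u,v,z:atz(c,u,v,z)
print('tray rim', g(406,181,146),g(604,151,146),g(598,299,146),g(408,313,146))
```

```text
[array([626.6, 235.5, 172. ]), array([603.1, 239.3, 172. ])] [array([617.2, 175.2, 172. ]), array([593.9, 178.2, 172. ])] widths 23.800646792952055 23.402302015878526
centre [610.2 207.1 172. ] span 61.435157773522626
tab dir deg 81.28182056925654
perp deg -8.261992475492068
top [array([608.2, 233. , 172. ]), array([599.4, 176.2, 172. ])]
tooly -97.80399930086922
tray rim [620.4 137.9 146. ] [623.7 -22.5 146. ] [485.7 -34.7 146. ] [499.6 142.7 146. ]
```

send_rows(
  commands=[1,0.0005,-0.0035,-0.1,0,0,-0.01,1,0.0005,-0.0035,-0.15,0,0,-0.01,1,0.0005,-0.0035,-0.19,0,0,-0.01,1,0.0005,-0.0035,-0.207,0,0,-0.01,1,0.0005,-0.0035,-0.207,0,0,-0.01],
)

```text
time: 2.75
tcp_pos: [607.5, 201.4, 155.2]
tool_rot: [0.997, -0.081, -0.002, 0.001]
wrist_force: [-0.7, -0.6, 0.5]
width: 85.4
grip_force: 0.0
```

send_rows(
  commands=[1,0,0,0,0,0,0,0.08,0,0,0,0,0,0,0.08,0,0,0,0,0,0,0.08,0,0,0,0,0,0,0.08,0,0,0,0,0,0],
)

```text
time: 3.17
tcp_pos: [611.0, 206.7, 160.9]
tool_rot: [0.997, -0.08, 0.003, -0.004]
wrist_force: [-0.7, 13.3, 8.8]
width: 46.7
grip_force: 13.7
```

send_rows(
  commands=[0.08,0,0,0,0,0,0,0.08,0,0,0,0,0,0,0.08,0,0,0,0,0,0],
)

```text
time: 3.42
tcp_pos: [611.0, 206.7, 160.9]
tool_rot: [0.997, -0.079, 0.004, -0.004]
wrist_force: [-2.0, 12.3, 9.1]
width: 46.4
grip_force: 13.3
```

```bash
python3 -c "
from h import *
s=arm.state();print({k:np.round(s[k],2) for k in('tcp_pos','wrist_force','torque','width','grip_force')})
w=arm.grab_frame('wrist');cv2.imwrite('pics/w2.png',w)"
```

```text
{'tcp_pos': array([610.97, 206.73, 160.9 ]), 'wrist_force': array([-1.96, 12.27,  9.06]), 'torque': array([4.07, 0.41, 0.05]), 'width': np.float64(46.45), 'grip_force': np.float64(13.34)}
```

View pics/w2.png

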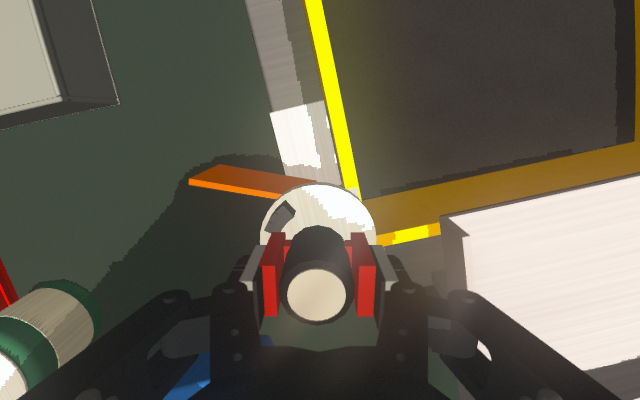

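send_rows(
  commands=[0.06,0,0,0,0,0,-0.06,0.06,0,0,0,0,0,-0.12,0.06,0,0,0,0,0,-0.18,0.06,0,0,0,0,0,-0.24,0.06,0,0,0,0,0,-0.3],
)

```text
time: 3.88
tcp_pos: [610.9, 206.6, 161.0]
tool_rot: [0.95, -0.312, 0.003, -0.004]
wrist_force: [-1.2, 10.6, 8.8]
width: 45.7
grip_force: 16.5
```

send_rows(
  commands=[0.06,0,0,0,0,0,-0.06,0.06,0,0,0,0,0,-0.12,0.06,0,0,0,0,0,-0.18,0.06,0,0,0,0,0,-0.24,0.06,0,0,0,0,0,-0.3],
)

```text
time: 4.3
tcp_pos: [610.7, 206.4, 161.0]
tool_rot: [0.851, -0.525, 0.001, -0.004]
wrist_force: [-1.4, 11.6, 9.1]
width: 45.5
grip_force: 16.5
```

```bash
cat >> h.py <<'E'
def S():
    s=arm.state();m=R.from_quat(s['tool_rot']).as_matrix();print({k:np.round(s[k],2).tolist() for k in('time','tcp_pos','wrist_force','torque','width','grip_force')},'yaw_x',np.degrees(np.arctan2(m[1,0],m[0,0])).round(1)); return s
E
python3 -c "
from h import *
S();w=arm.grab_frame('wrist');cv2.imwrite('pics/w3.png',w)"
```

```text
{'time': 4.3, 'tcp_pos': [610.68, 206.4, 160.96], 'wrist_force': [-1.36, 11.6, 9.11], 'torque': [3.65, 1.0, 0.1], 'width': 45.46, 'grip_force': 16.5} yaw_x -63.4
```

View pics/w3.png

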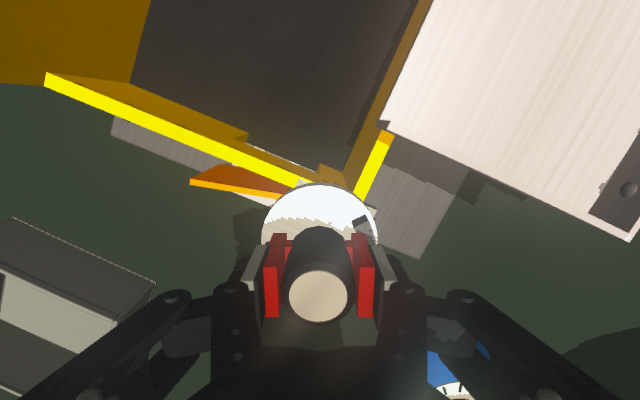

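send_rows(
  commands=[0.06,0,0,0,0,0,-0.03,0.06,0,0,0,0,0,-0.06,0.06,0,0,0,0,0,-0.09,0.06,0,0,0,0,0,-0.12,0.06,0,0,0,0,0,-0.12],
)

```text
time: 4.77
tcp_pos: [610.6, 206.3, 161.0]
tool_rot: [0.798, -0.602, 0.001, -0.004]
wrist_force: [-2.3, 11.1, 9.2]
width: 45.4
grip_force: 16.5
```

```bash
python3 -c "
from h import *
S()"
```

```text
{'time': 4.77, 'tcp_pos': [610.58, 206.33, 160.96], 'wrist_force': [-2.3, 11.11, 9.24], 'torque': [3.7, 1.07, -0.01], 'width': 45.43, 'grip_force': 16.51} yaw_x -74.1
```

send_rows(
  commands=[0.06,0,0,0,0,0,-0.03,0.06,0,0,0,0,0,-0.04,0.06,0,0,0,0,0,-0.04,0.06,0,0,0,0,0,-0.04],
)

```text
time: 5.1
tcp_pos: [610.6, 206.3, 160.9]
tool_rot: [0.78, -0.626, 0.001, -0.004]
wrist_force: [-2.4, 10.1, 8.8]
width: 45.7
grip_force: 17.2
```

```bash
python3 -c "
from h import *
S()"
```

```text
{'time': 5.1, 'tcp_pos': [610.59, 206.32, 160.93], 'wrist_force': [-2.42, 10.15, 8.85], 'torque': [3.64, 0.93, 0.56], 'width': 45.69, 'grip_force': 17.16} yaw_x -77.5
```

send_rows(
  commands=[0.06,0,0,0,0,0,-0.03,0.06,0,0,0,0,0,-0.04,0.06,0,0,0,0,0,-0.04,0.06,0,0,0,0,0,-0.04],
)

```text
time: 5.43
tcp_pos: [610.6, 205.5, 160.9]
tool_rot: [0.76, -0.65, 0.001, -0.004]
wrist_force: [-0.5, 7.9, 8.2]
width: 45.8
grip_force: 22.3
```

```bash
python3 -c "
from h import *
S();w=arm.grab_frame('wrist');cv2.imwrite('pics/w4.png',w)"
```

```text
{'time': 5.43, 'tcp_pos': [610.62, 205.54, 160.86], 'wrist_force': [-0.5, 7.85, 8.18], 'torque': [2.53, 0.56, 0.89], 'width': 45.8, 'grip_force': 22.3} yaw_x -81.0
```

send_rows(
  commands=[0.06,0,0,0,0,0,0.035,0.06,0,0,0,0,0,0.035,1,0,0,0,0,0,0.035,1,0,0,0,0,0,0.035,1,0,0,0,0,0,0.035],
)

```text
time: 5.9
tcp_pos: [608.7, 202.9, 158.2]
tool_rot: [0.777, -0.63, 0.0, -0.0]
wrist_force: [-0.3, -0.9, -0.2]
width: 79.8
grip_force: 0.0
```

send_rows(
  commands=[1,0,0,0,0,0,0,1,0,0,0,0,0,0,1,0,0,0.1,0,0,0,1,0,0,0.15,0,0,0,1,0,0,0.2,0,0,0],
)

```text
time: 6.32
tcp_pos: [609.1, 202.5, 260.4]
tool_rot: [0.777, -0.63, 0.001, -0.001]
wrist_force: [0.5, 0.7, 0.2]
width: 85.3
grip_force: 0.0
```

```bash
python3 -c "
from h import *
S();w=arm.grab_frame('wrist');cv2.imwrite('pics/w5.png',w);t=arm.grab_frame('top')
cv2.imwrite('pics/m5.png',np.hstack([w[100:400,120:520],cv2.resize(t[110:170,215:295],(400,300),interpolation=cv2.INTER_CUBIC)]))"
```

```text
{'time': 6.32, 'tcp_pos': [609.14, 202.51, 260.36], 'wrist_force': [0.46, 0.71, 0.16], 'torque': [0.07, -0.2, -0.02], 'width': 85.27, 'grip_force': 0.0} yaw_x -78.1
```

View pics/m5.png

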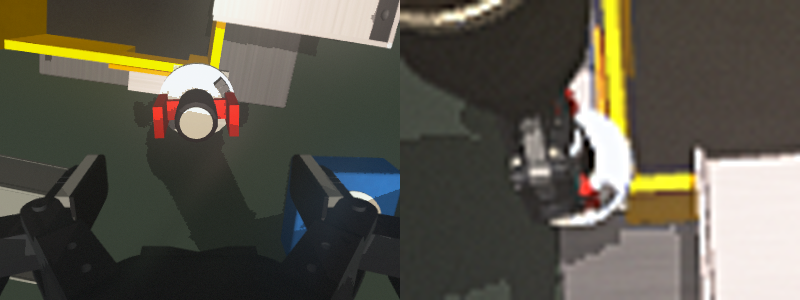

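send_rows(
  commands=[1,-0.157,-0.326,0.085,0,0,-0.13,1,-0.157,-0.326,0.085,0,0,-0.13,1,-0.157,-0.326,0.085,0,0,-0.13,1,-0.157,-0.326,0.085,0,0,-0.13,1,-0.157,-0.326,0.085,0,0,-0.13],
)

```text
time: 6.83
tcp_pos: [528.0, 36.6, 301.2]
tool_rot: [0.708, -0.706, 0.0, -0.0]
wrist_force: [0.2, 0.8, 0.4]
width: 85.2
grip_force: 0.0
```

send_rows(
  commands=[1,0,0,0,0,0,0,1,0,0,0,0,0,0,1,0,0,0,0,0,0,1,0,0,0,0,0,0,1,0,0,0,0,0,0],
)

```text
time: 7.25
tcp_pos: [530.3, 40.5, 299.1]
tool_rot: [0.709, -0.705, -0.0, 0.001]
wrist_force: [-0.1, -0.0, -0.2]
width: 85.7
grip_force: 0.0
```

```bash
python3 -c "
from h import *
import json
s=S();w=arm.grab_frame('wrist');cv2.imwrite('pics/tray.png',w);json.dump([list(s['tcp_pos']),list(s['tool_rot'])],open('tray.json','w'))"
```

```text
{'time': 7.25, 'tcp_pos': [530.28, 40.51, 299.06], 'wrist_force': [-0.15, -0.01, -0.16], 'torque': [0.05, -0.01, 0.0], 'width': 85.72, 'grip_force': 0.0} yaw_x -89.7
```

send_rows(
  commands=[1,-0.02,-0.22,0,0,0,0,1,-0.02,-0.22,0,0,0,0,1,-0.02,-0.22,0,0,0,0,1,-0.02,-0.22,0,0,0,0,1,-0.04,-0.3,0,0,0,0],
)

```text
time: 7.72
tcp_pos: [511.6, -107.9, 299.2]
tool_rot: [0.71, -0.705, -0.0, -0.0]
wrist_force: [1.0, -1.2, -0.3]
width: 85.8
grip_force: 0.0
```

send_rows(
  commands=[1,0,-0.07,0,0,0,0,1,0,-0.14,0,0,0,0,1,0,-0.14,0,0,0,0,1,0,-0.14,0,0,0,0,1,0,-0.14,0,0,0,0],
)

```text
time: 8.13
tcp_pos: [510.2, -180.0, 299.2]
tool_rot: [0.708, -0.706, -0.0, 0.0]
wrist_force: [-0.8, -1.1, -0.3]
width: 85.3
grip_force: 0.0
```

send_rows(
  commands=[1,0,0,0,0,0,0,1,0,0,0,0,0,0,1,0,0,0,0,0,0,1,0,0,0,0,0,0,1,0,0,0,0,0,0],
)

```text
time: 8.55
tcp_pos: [510.2, -179.6, 299.9]
tool_rot: [0.709, -0.705, 0.0, -0.0]
wrist_force: [0.9, -0.5, -0.7]
width: 85.4
grip_force: 0.0
```

```bash
python3 -c "
from h import *
import json
s=S();w=arm.grab_frame('wrist');cv2.imwrite('pics/cl.png',w);json.dump([list(s['tcp_pos']),list(s['tool_rot'])],open('cl.json','w'))
t=cv2.imread('pics/tray.png')
cv2.imwrite('pics/m6.png',np.vstack([t[100:400,:],w[0:300]]))"
```

```text
{'time': 8.55, 'tcp_pos': [510.19, -179.64, 299.94], 'wrist_force': [0.9, -0.47, -0.66], 'torque': [0.01, -0.01, 0.01], 'width': 85.4, 'grip_force': 0.0} yaw_x -89.7
```

View pics/m6.png

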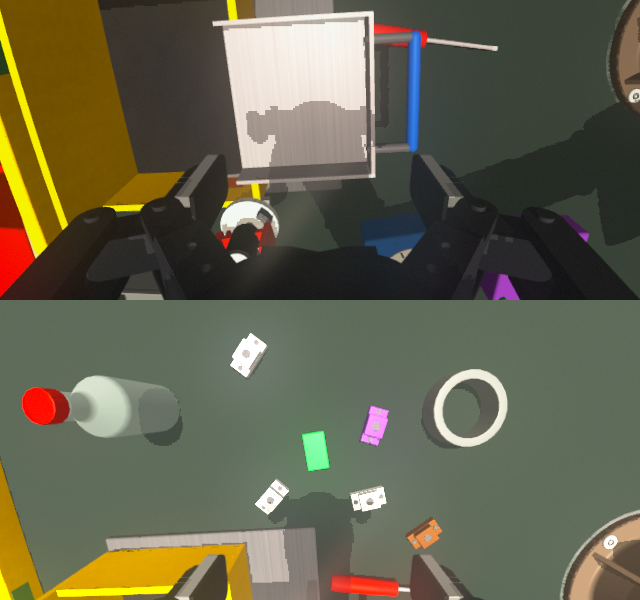

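```bash
cat >> h.py <<'E'
from scipy.optimize import minimize
def clampmask(c,x,y,a,shape,s=3,z0=0):
    m=np.zeros((shape[0]*s,shape[1]*s),np.uint8); ca,sa=np.cos(a),np.sin(a)
    for hx,hy,z1,z2 in((23,12,0,12),(13,12,12,24)):
        P=[proj(c,(x+ca*i*hx-sa*j*hy,y+sa*i*hx+ca*j*hy,z0+z)) for i in(-1,1) for j in(-1,1) for z in(z1,z2)]
        cv2.fillConvexPoly(m,cv2.convexHull((np.array(P)*s+s/2-.5).round().astype(np.int32)),1)
    return m
def fit(c,im,u,v,r=32,z0=0):
    hsv=cv2.cvtColor(im,cv2.COLOR_BGR2HSV); k=((hsv[...,1]<45)&(hsv[...,2]>110)).astype(np.uint8)
    n,l,st,ce=cv2.connectedComponentsWithStats(k)
    j=min((i for i in range(1,n) if st[i,4]>150),key=lambda i:np.hypot(*(ce[i]-(u,v))))
    k=cv2.morphologyEx((l==j).astype(np.uint8),cv2.MORPH_CLOSE,np.ones((7,7)))
    k3=cv2.resize(k,None,fx=3,fy=3,interpolation=cv2.INTER_NEAREST)
    p=atz(c,*ce[j],z0+10)
    f=lambda q:1-(lambda m:(m&k3).sum()/(m|k3).sum())(clampmask(c,q[0],q[1],q[2]/20,k.shape,z0=z0))
    best=min((minimize(f,(p[0],p[1],20*a),method='Nelder-Mead',options=dict(initial_simplex=np.array([p[0],p[1],20*a])+np.array([[0,0,0],[4,0,0],[0,4,0],[0,0,4]]),xatol=.1,fatol=1e-3,maxiter=80)) for a in np.arange(0,np.pi,np.pi/6)),key=lambda o:o.fun)
    return ce[j].round(1),best.x[:2].round(1),np.degrees(best.x[2]/20).round(1)%180,'IoU',round(1-best.fun,3)
E
python3 - <<'E'
from h import *
import json
np.set_printoptions(precision=1,suppress=True)
L=lambda f:(lambda q:cam('wrist',{'tcp_pos':q[0],'tool_rot':q[1]}))(json.load(open(f)))
c=L('cl.json');im=cv2.imread('pics/cl.png')
for u,v in((249,55),(272,197),(368,199)): print(fit(c,im,u,v))
t=L('tray.json');w=cv2.imread('pics/tray.png')
h=cv2.cvtColor(w,cv2.COLOR_BGR2HSV);k=cv2.inRange(h,(100,120,60),(125,255,255));k[:120]=0;k[260:]=0;k[:,:400]=0;k[:,430:]=0
ys,xs=np.nonzero(k);print(xs.min(),xs.max(),ys.min(),ys.max())
for y in(140,190,240):print(y,xs[ys==y].mean())
top=atz(t,xs[ys<140].mean(),ys.min(),135);bot=atz(t,xs[ys>240].mean(),ys.max()+1,135);print('handle',top,bot,(top+bot)/2,np.linalg.norm(top-bot))
for u,v in((373,112),(375,277),(214,122),(237,283)):print('rim',atz(t,u,v,146))
for u,v in((368,122),(366,262),(224,126),(242,268)):print('floor?',atz(t,u,v,118))
E
```

```text
(array([336.2, 131.9]), array([ 489.2, -280.2]), np.float64(149.8), 'IoU', np.float64(0.016))
(array([336.2, 131.9]), array([ 489.2, -280.2]), np.float64(149.8), 'IoU', np.float64(0.016))
(array([336.2, 131.9]), array([ 489.2, -280.2]), np.float64(149.8), 'IoU', np.float64(0.016))
406 420 131 252
140 415.5
190 413.0
240 411.5
handle [442.1 -16.  135. ] [434.5 104.9 135. ] [438.3  44.5 135. ] 121.1858552744719
rim [483.8 -32.2 146. ]
rim [473.4 126.1 146. ]
rim [621.4 -23.4 146. ]
rim [612.  133.7 146. ]
floor? [483.4 -23.1 118. ]
floor? [478.5 123.6 118. ]
floor? [621.2 -18.9 118. ]
floor? [613.3 131.7 118. ]
```

```bash
sed -i "s/<45)&(hsv\[...,2\]>110)/<45)\&(hsv[...,2]>150)/" h.py
python3 - <<'E'
from h import *
import json
L=lambda f:(lambda q:cam('wrist',{'tcp_pos':q[0],'tool_rot':q[1]}))(json.load(open(f)))
c=L('cl.json');im=cv2.imread('pics/cl.png')
print(im[57,249],im[200,300],im[50,100])
for u,v in((249,55),(272,197),(368,199)): print(fit(c,im,u,v))
E
```

```text
[249 253 254] [83 96 83] [ 91 108  94]
(array([247.4,  54.3]), array([ 598.8, -321. ]), np.float64(54.8), 'IoU', np.float64(0.95))
(array([271.9, 196.6]), array([ 575.5, -139.1]), np.float64(49.3), 'IoU', np.float64(0.95))
(array([368.4, 198.5]), array([ 441.8, -138.1]), np.float64(13.6), 'IoU', np.float64(0.949))
```

send_rows(
  commands=[-0.15,-0.1366,0.084,-0.3,0,0,-0.284,-0.15,-0.1366,0.084,-0.3,0,0,-0.284,-0.15,-0.1366,0.084,-0.3,0,0,-0.284,-0.15,-0.1366,0.084,-0.3,0,0,-0.284,-0.15,-0.1366,0.084,-0.3,0,0,-0.284],
)

```text
time: 9.02
tcp_pos: [434.3, -137.2, 143.8]
tool_rot: [-0.533, 0.846, 0.003, -0.004]
wrist_force: [-1.1, -0.4, -0.7]
width: 36.3
grip_force: 0.0
```

send_rows(
  commands=[-0.15,0,0,-0.05,0,0,-0.284,-0.15,0,0,-0.05,0,0,-0.284,-0.15,0,0,-0.05,0,0,-0.284,-0.15,0,0,-0.1,0,0,-0.284,-0.15,0,0,-0.1,0,0,-0.284],
)

```text
time: 9.43
tcp_pos: [440.4, -138.1, 97.5]
tool_rot: [-0.333, 0.943, 0.001, -0.002]
wrist_force: [-1.5, 0.0, -0.6]
width: 36.3
grip_force: 0.0
```

send_rows(
  commands=[-0.15,0,0,0,0,0,-0.284,-0.15,0,0,0,0,0,-0.284,-0.15,0,0,0,0,0,-0.284,-0.15,0,0,0,0,0,-0.284,-0.15,0,0,0,0,0,-0.284],
)

```text
time: 9.85
tcp_pos: [442.1, -138.2, 100.6]
tool_rot: [-0.118, 0.993, -0.0, 0.0]
wrist_force: [0.7, 0.4, -0.8]
width: 36.4
grip_force: 0.0
```

send_rows(
  commands=[-0.15,0,0,0,0,0,0,-0.15,0,0,0,0,0,0,-0.15,0,0,0,0,0,0],
)

```text
time: 10.1
tcp_pos: [441.9, -138.2, 100.1]
tool_rot: [-0.119, 0.993, -0.0, 0.0]
wrist_force: [0.6, 0.2, -0.5]
width: 36.6
grip_force: 0.0
```

```bash
cat >> h.py <<'E'
def check(x,y,name='chk'):
    s=S();c=cam('wrist',s);w=arm.grab_frame('wrist');cv2.imwrite(f'pics/{name}.png',w);u=proj(c,(x,y,12));print('expect',u.round());print(fit(c,w,*u))
E
python3 -c "
from h import *
check(441.8,-138.1,'k1')"
```

```text
{'time': 10.1, 'tcp_pos': [441.87, -138.2, 100.09], 'wrist_force': [0.65, 0.24, -0.54], 'torque': [0.0, 0.04, 0.04], 'width': 36.61, 'grip_force': 0.0} yaw_x -166.3
expect [319. 215.]
(array([319. , 212.5]), array([ 441.6, -138.4]), np.float64(14.3), 'IoU', np.float64(0.973))
```

send_rows(
  commands=[-0.15,0,0,-0.06,0,0,0,-0.15,0,0,-0.12,0,0,0,-0.15,0,0,-0.15,0,0,0,-0.15,0,0,-0.158,0,0,0,-0.15,0,0,-0.158,0,0,0],
)

```text
time: 10.57
tcp_pos: [441.0, -138.3, 19.9]
tool_rot: [-0.119, 0.993, -0.0, -0.001]
wrist_force: [0.4, 0.2, -0.9]
width: 36.3
grip_force: 0.0
```

send_rows(
  commands=[-0.15,0,0,0,0,0,0,-1,0,0,0,0,0,0,-1,0,0,0,0,0,0,-1,0,0,0,0,0,0,-1,0,0,0,0,0,0],
)

```text
time: 10.98
tcp_pos: [442.8, -138.1, 22.1]
tool_rot: [-0.118, 0.993, -0.0, 0.001]
wrist_force: [-1.1, 1.0, 6.7]
width: 22.7
grip_force: 59.5
```

send_rows(
  commands=[-1,0,0,0,0,0,0,-1,0,0,0.08,0,0,0,-1,0,0,0.16,0,0,0,-1,0,0,0.24,0,0,0,-1,0,0,0.32,0,0,0],
)

```text
time: 11.4
tcp_pos: [441.2, -138.2, 183.3]
tool_rot: [-0.118, 0.993, 0.0, 0.0]
wrist_force: [2.7, 0.2, -0.7]
width: 22.9
grip_force: 59.1
```

send_rows(
  commands=[-1,0.08,0.14,0.02,0,0,0.297,-1,0.08,0.14,0.02,0,0,0.297,-1,0.08,0.14,0.02,0,0,0.297,-1,0.08,0.14,0.02,0,0,0.297,-1,0.08,0.14,0.02,0,0,0.297],
)

```text
time: 11.82
tcp_pos: [481.9, -67.5, 191.5]
tool_rot: [-0.347, 0.938, 0.0, 0.001]
wrist_force: [0.6, -0.2, -0.4]
width: 22.6
grip_force: 59.1
```

send_rows(
  commands=[-1,0.08,0.135,0,0,0,0.297,-1,0.08,0.135,0,0,0,0.297,-1,0.08,0.135,0,0,0,0.297,-1,0.08,0.135,0,0,0,0.297,-1,0.08,0.135,0,0,0,0.297],
)

```text
time: 12.23
tcp_pos: [521.6, -0.5, 190.8]
tool_rot: [-0.553, 0.833, 0.0, -0.0]
wrist_force: [0.0, -0.2, 0.2]
width: 22.8
grip_force: 59.1
```

send_rows(
  commands=[-1,0,0,0,0,0,0.297,-1,0,0,0,0,0,0.297,-1,0,0,0,0,0,0.297,-1,0,0,0,0,0,0.297,-1,0,0,-0.02,0,0,0.297],
)

```text
time: 12.65
tcp_pos: [522.6, -1.1, 182.5]
tool_rot: [0.729, -0.684, 0.001, -0.002]
wrist_force: [0.2, 0.2, -0.8]
width: 23.0
grip_force: 39.1
```

send_rows(
  commands=[-1,0,0,-0.03,0,0,0,-1,0,0,-0.05,0,0,0,-1,0,0,-0.07,0,0,0,-1,0,0,-0.08,0,0,0,-1,0,0,-0.08,0,0,0],
)

```text
time: 13.07
tcp_pos: [521.5, -1.0, 140.6]
tool_rot: [0.729, -0.684, -0.0, 0.001]
wrist_force: [0.4, 0.6, -0.3]
width: 22.7
grip_force: 64.9
```

```bash
python3 -c "
from h import *
S();w=arm.grab_frame('wrist');cv2.imwrite('pics/p1.png',w);arm.state()"
```

```text
{'time': 13.07, 'tcp_pos': [521.53, -0.98, 140.64], 'wrist_force': [0.37, 0.62, -0.29], 'torque': [-0.04, -0.03, 0.02], 'width': 22.72, 'grip_force': 64.92} yaw_x -86.4
```

View pics/p1.png

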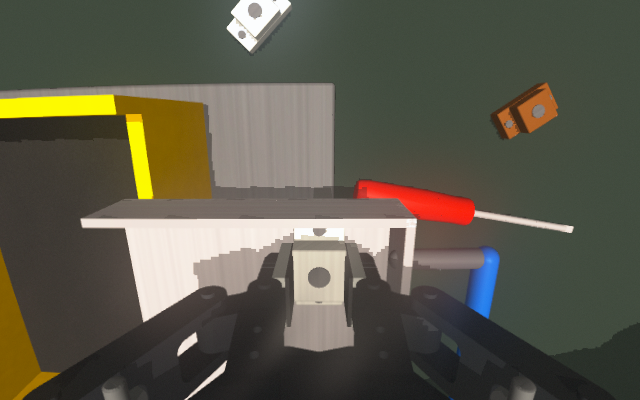

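send_rows(
  commands=[-0.15,0,0,-0.002,0,0,0,-0.15,0,0,-0.002,0,0,0,-0.15,0,0,-0.002,0,0,0,-0.15,0,0,0.04,0,0,0,-0.15,0,0,0.12,0,0,0],
)

```text
time: 13.53
tcp_pos: [519.0, -1.3, 197.2]
tool_rot: [0.729, -0.684, -0.002, 0.004]
wrist_force: [1.6, 0.7, -0.2]
width: 36.5
grip_force: 0.0
```

send_rows(
  commands=[-0.15,0.107,-0.277,0,0,0,-0.246,-0.15,0.107,-0.277,0,0,0,-0.246,-0.15,0.107,-0.277,0,0,0,-0.246,-0.15,0.107,-0.277,0,0,0,-0.246,-0.15,0.107,-0.277,0,0,0,-0.246],
)

```text
time: 13.95
tcp_pos: [576.4, -142.9, 200.3]
tool_rot: [-0.583, 0.812, -0.0, -0.0]
wrist_force: [0.7, 0.7, 0.4]
width: 35.9
grip_force: 0.0
```

send_rows(
  commands=[-0.15,0,0,-0.08,0,0,-0.246,-0.15,0,0,-0.16,0,0,-0.246,-0.15,0,0,-0.2,0,0,-0.246,-0.15,0,0,-0.2,0,0,-0.246,-0.15,0,0,-0.2,0,0,-0.246],
)

```text
time: 14.37
tcp_pos: [574.8, -139.2, 100.3]
tool_rot: [-0.42, 0.908, 0.0, -0.001]
wrist_force: [1.0, 0.3, 1.3]
width: 36.2
grip_force: 0.0
```

send_rows(
  commands=[-0.15,0,0,0,0,0,0,-0.15,0,0,0,0,0,0,-0.15,0,0,0,0,0,0],
)

```text
time: 14.62
tcp_pos: [576.4, -139.0, 102.8]
tool_rot: [-0.419, 0.908, -0.001, 0.002]
wrist_force: [-0.6, -0.0, -0.5]
width: 36.5
grip_force: 0.0
```

```bash
python3 -c "
from h import *
check(575.5,-139.1,'k2')"
```

```text
{'time': 14.62, 'tcp_pos': [576.42, -139.01, 102.79], 'wrist_force': [-0.62, -0.04, -0.51], 'torque': [0.01, -0.02, 0.02], 'width': 36.53, 'grip_force': 0.0} yaw_x -130.4
expect [320. 213.]
(array([320.3, 209.6]), array([ 574.9, -139.7]), np.float64(48.9), 'IoU', np.float64(0.977))
```

send_rows(
  commands=[-0.15,0,0,-0.06,0,0,0,-0.15,0,0,-0.12,0,0,0,-0.15,0,0,-0.15,0,0,0,-0.15,0,0,-0.158,0,0,0,-0.15,0,0,-0.158,0,0,0],
)

```text
time: 15.08
tcp_pos: [575.0, -139.2, 21.4]
tool_rot: [-0.419, 0.908, 0.0, -0.001]
wrist_force: [-0.3, 0.0, -0.1]
width: 36.0
grip_force: 0.0
```

send_rows(
  commands=[-0.15,0,0,0,0,0,0,-1,0,0,0,0,0,0,-1,0,0,0,0,0,0,-1,0,0,0,0,0,0,-1,0,0,0,0,0,0],
)

```text
time: 15.5
tcp_pos: [576.6, -139.1, 23.7]
tool_rot: [-0.419, 0.908, -0.001, 0.001]
wrist_force: [-1.1, 0.5, 7.5]
width: 22.5
grip_force: 59.7
```

send_rows(
  commands=[-1,0,0,0.02,0,0,0,-1,0,0,0.1,0,0,0,-1,0,0,0.18,0,0,0,-1,0,0,0.26,0,0,0,-1,0,0,0.34,0,0,0],
)

```text
time: 15.92
tcp_pos: [574.6, -139.2, 194.7]
tool_rot: [-0.418, 0.908, -0.0, 0.0]
wrist_force: [1.4, -0.1, -1.1]
width: 22.8
grip_force: 59.1
```

send_rows(
  commands=[-1,-0.017,0.191,0,0,0,0.246,-1,-0.017,0.191,0,0,0,0.246,-1,-0.017,0.191,0,0,0,0.246,-1,-0.017,0.191,0,0,0,0.246,-1,-0.017,0.191,0,0,0,0.246],
)

```text
time: 16.33
tcp_pos: [566.6, -42.9, 192.9]
tool_rot: [-0.586, 0.811, -0.0, 0.001]
wrist_force: [1.3, -0.2, -0.7]
width: 22.5
grip_force: 59.2
```

send_rows(
  commands=[-1,-0.017,0.191,0,0,0,0.246,-1,-0.017,0.191,0,0,0,0.246,-1,-0.017,0.191,0,0,0,0.246,-1,-0.017,0.191,0,0,0,0.246,-1,-0.017,0.191,0,0,0,0.246],
)

```text
time: 16.75
tcp_pos: [558.2, 51.7, 192.0]
tool_rot: [0.729, -0.684, 0.0, 0.0]
wrist_force: [-0.2, -0.1, -0.1]
width: 23.1
grip_force: 59.2
```

send_rows(
  commands=[-1,0,0,0,0,0,0,-1,0,0,-0.04,0,0,0,-1,0,0,-0.08,0,0,0,-1,0,0,-0.1,0,0,0,-1,0,0,-0.1,0,0,0],
)

```text
time: 17.17
tcp_pos: [558.0, 50.2, 141.4]
tool_rot: [0.729, -0.685, -0.0, 0.001]
wrist_force: [0.9, 0.1, -0.1]
width: 22.6
grip_force: 61.4
```

send_rows(
  commands=[-0.15,0,0,-0.002,0,0,0,-0.15,0,0,-0.002,0,0,0,-0.15,0,0,-0.002,0,0,0,-0.15,0,0,0.04,0,0,0,-0.15,0,0,0.12,0,0,0],
)

```text
time: 17.58
tcp_pos: [555.6, 50.8, 198.2]
tool_rot: [0.729, -0.684, -0.002, 0.004]
wrist_force: [0.4, 0.5, -0.8]
width: 36.4
grip_force: 0.0
```

send_rows(
  commands=[-0.15,0.04,-0.373,0,0,0,-0.215,-0.15,0.04,-0.373,0,0,0,-0.215,-0.15,0.04,-0.373,0,0,0,-0.215,-0.15,0.04,-0.373,0,0,0,-0.215,-0.15,0.04,-0.373,0,0,0,-0.215],
)

```text
time: 18.0
tcp_pos: [578.2, -138.4, 202.1]
tool_rot: [-0.603, 0.797, -0.0, -0.0]
wrist_force: [1.0, 0.5, 0.4]
width: 36.6
grip_force: 0.0
```

send_rows(
  commands=[-0.15,0.04,-0.373,0,0,0,-0.215,-0.15,0.04,-0.373,0,0,0,-0.215,-0.15,0.04,-0.373,0,0,0,-0.215,-0.15,0.04,-0.373,0,0,0,-0.215,-0.15,0.04,-0.373,0,0,0,-0.215],
)

```text
time: 18.42
tcp_pos: [597.9, -325.6, 201.5]
tool_rot: [-0.461, 0.888, -0.0, -0.0]
wrist_force: [0.7, 0.2, 0.2]
width: 36.1
grip_force: 0.0
```

send_rows(
  commands=[-0.15,0,0,0,0,0,0,-0.15,0,0,-0.08,0,0,0,-0.15,0,0,-0.16,0,0,0,-0.15,0,0,-0.2,0,0,0,-0.15,0,0,-0.2,0,0,0],
)

```text
time: 18.83
tcp_pos: [594.9, -320.0, 96.2]
tool_rot: [-0.461, 0.887, 0.003, -0.003]
wrist_force: [-0.3, 0.6, -0.2]
width: 36.3
grip_force: 0.0
```

send_rows(
  commands=[-0.15,0,0,0,0,0,0,-0.15,0,0,0,0,0,0,-0.15,0,0,0,0,0,0],
)

```text
time: 19.08
tcp_pos: [599.8, -321.5, 104.4]
tool_rot: [-0.462, 0.887, -0.001, 0.001]
wrist_force: [0.2, 0.4, 0.9]
width: 36.3
grip_force: 0.0
```

```bash
python3 -c "
from h import *
check(598.8,-321,'k3')"
```

```text
{'time': 19.08, 'tcp_pos': [599.78, -321.51, 104.43], 'wrist_force': [0.2, 0.36, 0.94], 'torque': [0.04, 0.0, -0.07], 'width': 36.34, 'grip_force': 0.0} yaw_x -124.9
expect [321. 214.]
(array([322.2, 220.4]), array([ 606.5, -308.7]), np.float64(53.8), 'IoU', np.float64(0.567))
```

Run:
```python
from h import *
im=cv2.imread('pics/k3.png');hsv=cv2.cvtColor(im,cv2.COLOR_BGR2HSV)
for vth,sth in((150,45),(180,45),(205,45),(150,30),(205,25)):
    k=((hsv[...,1]<sth)&(hsv[...,2]>vth)).astype(np.uint8);n,l,st,ce=cv2.connectedComponentsWithStats(k)
    print(vth,sth,[(st[i].tolist(),ce[i].round().tolist()) for i in range(1,n) if st[i,4]>150])
```

```text
150 45 [([70, 26, 163, 143, 16875], [145.0, 96.0]), ([307, 183, 33, 14, 408], [323.0, 189.0]), ([306, 201, 34, 41, 1158], [322.0, 220.0])]
180 45 [([70, 26, 132, 143, 14603], [135.0, 97.0]), ([165, 35, 58, 88, 751], [203.0, 68.0]), ([307, 183, 33, 14, 398], [323.0, 189.0]), ([306, 201, 34, 35, 669], [324.0, 213.0])]
205 45 [([70, 26, 132, 142, 14480], [135.0, 97.0]), ([307, 183, 33, 14, 383], [323.0, 190.0]), ([306, 201, 34, 22, 387], [318.0, 207.0])]
150 30 [([70, 26, 163, 142, 14802], [136.0, 96.0]), ([307, 183, 33, 14, 380], [322.0, 190.0]), ([306, 201, 34, 22, 373], [318.0, 208.0])]
205 25 [([70, 26, 132, 142, 14421], [135.0, 97.0]), ([307, 183, 33, 14, 369], [322.0, 190.0]), ([306, 201, 34, 22, 368], [318.0, 208.0])]
```

```bash
sed -i "s/    n,l,st,ce=cv2.connected/    k=cv2.morphologyEx(k,cv2.MORPH_CLOSE,np.ones((7,7)))\n    n,l,st,ce=cv2.connected/" h.py
python3 - <<'E'
from h import *
c=cam('wrist',{'tcp_pos':[599.78,-321.51,104.43],'tool_rot':arm.state()['tool_rot']})
print(fit(c,cv2.imread('pics/k3.png'),321,214))
E
```

```text
(array([322.5, 211.2]), array([ 598.8, -319.1]), np.float64(54.3), 'IoU', np.float64(0.832))
```

send_rows(
  commands=[-0.15,0,0,-0.06,0,0,0,-0.15,0,0,-0.12,0,0,0,-0.15,0,0,-0.15,0,0,0,-0.15,0,0,-0.159,0,0,0,-0.15,0,0,-0.159,0,0,0],
)

```text
time: 19.55
tcp_pos: [598.3, -321.2, 22.2]
tool_rot: [-0.462, 0.887, 0.0, -0.0]
wrist_force: [0.0, 0.2, 0.9]
width: 36.6
grip_force: 0.0
```

send_rows(
  commands=[-0.15,0,0,0,0,0,0,-1,0,0,0,0,0,0,-1,0,0,0,0,0,0,-1,0,0,0,0,0,0,-1,0,0,0,0,0,0],
)

```text
time: 19.97
tcp_pos: [599.8, -321.6, 24.7]
tool_rot: [-0.462, 0.887, -0.001, 0.001]
wrist_force: [-1.0, 0.8, 6.4]
width: 22.7
grip_force: 60.0
```

send_rows(
  commands=[-1,0,0,0.02,0,0,0,-1,0,0,0.1,0,0,0,-1,0,0,0.18,0,0,0,-1,0,0,0.26,0,0,0,-1,0,0,0.34,0,0,0],
)

```text
time: 20.38
tcp_pos: [597.8, -321.1, 195.3]
tool_rot: [-0.462, 0.887, -0.0, 0.0]
wrist_force: [0.8, 0.4, -0.6]
width: 23.0
grip_force: 59.1
```

send_rows(
  commands=[-1,-0.055,0.28,0,0,0,0.143,-1,-0.055,0.28,0,0,0,0.143,-1,-0.055,0.28,0,0,0,0.143,-1,-0.055,0.28,0,0,0,0.143,-1,-0.055,0.28,0,0,0,0.143],
)

```text
time: 20.8
tcp_pos: [570.0, -177.9, 194.1]
tool_rot: [-0.56, 0.829, -0.0, 0.001]
wrist_force: [0.1, -1.0, -0.6]
width: 22.3
grip_force: 59.2
```

send_rows(
  commands=[-1,-0.055,0.28,0,0,0,0.143,-1,-0.055,0.28,0,0,0,0.143,-1,-0.055,0.28,0,0,0,0.143,-1,-0.055,0.28,0,0,0,0.143,-1,-0.055,0.28,0,0,0,0.143],
)

```text
time: 21.22
tcp_pos: [542.9, -38.4, 193.6]
tool_rot: [-0.649, 0.761, -0.0, 0.001]
wrist_force: [-0.4, 0.2, -0.2]
width: 22.6
grip_force: 59.2
```

send_rows(
  commands=[-1,-0.055,0.28,0,0,0,0.143,-1,-0.055,0.28,0,0,0,0.143,-1,-0.055,0.28,0,0,0,0.143,-1,-0.055,0.28,0,0,0,0.143,-1,-0.055,0.28,0,0,0,0.143],
)

```text
time: 21.63
tcp_pos: [515.8, 101.4, 193.3]
tool_rot: [0.73, -0.683, 0.0, -0.001]
wrist_force: [0.1, -0.4, -0.7]
width: 22.5
grip_force: 59.2
```

```bash
python3 -c "
from h import *
S()"
```

```text
{'time': 21.63, 'tcp_pos': [515.81, 101.4, 193.26], 'wrist_force': [0.11, -0.43, -0.67], 'torque': [-0.03, 0.01, -0.05], 'width': 22.48, 'grip_force': 59.19} yaw_x -86.2
```

send_rows(
  commands=[-1,0,-0.005,0,0,0,0,-1,0,-0.005,-0.04,0,0,0,-1,0,-0.005,-0.08,0,0,0,-1,0,-0.005,-0.1,0,0,0,-1,0,-0.005,-0.1,0,0,0],
)

```text
time: 22.05
tcp_pos: [515.8, 94.6, 142.1]
tool_rot: [0.729, -0.685, 0.0, 0.001]
wrist_force: [1.3, 0.4, -1.3]
width: 22.3
grip_force: 61.8
```

send_rows(
  commands=[-0.15,0,0,-0.002,0,0,0,-0.15,0,0,-0.002,0,0,0,-0.15,0,0,-0.002,0,0,0,-0.15,0,0,0.04,0,0,0,-0.15,0,0,0.12,0,0,0],
)

```text
time: 22.47
tcp_pos: [513.3, 94.9, 199.0]
tool_rot: [0.729, -0.685, -0.002, 0.004]
wrist_force: [0.3, 0.5, 0.2]
width: 36.1
grip_force: 0.0
```

send_rows(
  commands=[-0.15,-0.155,-0.1,0.1,0,0,0,-0.15,-0.155,-0.1,0.1,0,0,0,-0.15,-0.155,-0.1,0.1,0,0,0,-0.15,-0.155,-0.1,0.1,0,0,0,-0.15,-0.155,-0.1,0.1,0,0,0],
)

```text
time: 22.88
tcp_pos: [438.1, 45.9, 253.8]
tool_rot: [0.729, -0.684, 0.001, -0.002]
wrist_force: [-0.2, -0.4, 0.1]
width: 36.4
grip_force: 0.0
```

send_rows(
  commands=[-0.15,0,0,0,0,0,0,-0.15,0,0,0,0,0,0,-0.15,0,0,0,0,0,0,-0.15,0,0,0,0,0,0,-0.15,0,0,0,0,0,0],
)

```text
time: 23.3
tcp_pos: [438.4, 46.4, 251.6]
tool_rot: [0.729, -0.684, -0.0, 0.001]
wrist_force: [0.3, -0.0, 0.4]
width: 36.2
grip_force: 0.0
```

Run:
```python
from h import *
np.set_printoptions(precision=1,suppress=True)
s=S();c=cam('wrist',s);w=arm.grab_frame('wrist');cv2.imwrite('pics/h1.png',w)
h=cv2.cvtColor(w,cv2.COLOR_BGR2HSV);k=cv2.inRange(h,(100,120,60),(125,255,255))
n,l,st,ce=cv2.connectedComponentsWithStats(k)
for i in range(1,n):
    if st[i,4]>300: print(st[i],ce[i],atz(c,*ce[i],134))
print([proj(c,p) for p in((442,-16,132),(435,105,132))])
a=h[150:330,180:400];
# tray clamps: darker features inside tray expected positions
for p in((521.7,-.5,142),(558.5,52,142),(515.4,97,142)): print('clamp px',proj(c,p))
```

```text
{'time': 23.3, 'tcp_pos': [438.41, 46.44, 251.64], 'wrist_force': [0.34, -0.05, 0.37], 'torque': [0.01, -0.02, 0.02], 'width': 36.16, 'grip_force': 0.0} yaw_x -86.3
[ 311  125   15  145 1947] [318.6 196.5] [438.7  39.7 134. ]
[ 291  331   78   20 1063] [330.9 340.6] [418.2 178.2 134. ]
[array([318.9, 125.1]), array([318. , 268.6])]
clamp px [210.8 140.3]
clamp px [166.8 204.8]
clamp px [222.1 259.8]
```

send_rows(
  commands=[-0.15,0,-0.002,-0.08,0,0,0,-0.15,0,-0.002,-0.16,0,0,0,-0.15,0,-0.002,-0.22,0,0,0,-0.15,0,-0.002,-0.2426,0,0,0,-0.15,0,-0.002,-0.2426,0,0,0],
)

```text
time: 23.77
tcp_pos: [436.4, 44.4, 127.9]
tool_rot: [0.729, -0.684, -0.001, 0.003]
wrist_force: [-0.7, -0.7, 0.0]
width: 36.3
grip_force: 0.0
```

send_rows(
  commands=[-0.15,0,0,0,0,0,0,-1,0,0,0,0,0,0,-1,0,0,0,0,0,0,-1,0,0,0,0,0,0,-1,0,0,0,0,0,0],
)

```text
time: 24.18
tcp_pos: [438.5, 45.7, 132.4]
tool_rot: [0.729, -0.684, 0.0, -0.001]
wrist_force: [-3.4, 1.4, 5.4]
width: 9.6
grip_force: 58.5
```

```bash
python3 -c "
from h import *
S()"
```

```text
{'time': 24.18, 'tcp_pos': [438.47, 45.72, 132.38], 'wrist_force': [-3.37, 1.44, 5.38], 'torque': [0.62, 1.53, -0.03], 'width': 9.61, 'grip_force': 58.45} yaw_x -86.3
```

send_rows(
  commands=[-1,0.005,0.0003,0.0348,0,0,0,-1,0.0134,0.0008,0.069,0,0,0,-1,0.025,0.0016,0.102,0,0,0,-1,0.0401,0.0025,0.1338,0,0,0,-1,0.0401,0.0025,0.1338,0,0,0],
)

```text
time: 24.6
tcp_pos: [458.1, 46.9, 200.6]
tool_rot: [0.729, -0.684, -0.001, -0.001]
wrist_force: [-6.9, 3.8, -0.8]
width: 9.9
grip_force: 59.2
```

```bash
python3 -c "
from h import *
S()"
```

```text
{'time': 24.6, 'tcp_pos': [458.09, 46.94, 200.64], 'wrist_force': [-6.94, 3.83, -0.79], 'torque': [1.03, 2.86, -0.03], 'width': 9.93, 'grip_force': 59.17} yaw_x -86.4
```

send_rows(
  commands=[-1,0.018,0.0011,0.03,0,0,0,-1,0.0389,0.0025,0.0582,0,0,0,-1,0.0627,0.004,0.0842,0,0,0,-1,0.0886,0.0056,0.1076,0,0,0,-1,0.0886,0.0056,0.1076,0,0,0],
)

```text
time: 25.02
tcp_pos: [502.4, 49.5, 255.7]
tool_rot: [0.73, -0.684, -0.0, -0.0]
wrist_force: [-18.4, 4.1, 22.5]
width: 9.7
grip_force: 61.6
```

send_rows(
  commands=[-1,0.0283,0.0018,0.0206,0,0,0,-1,0.0587,0.0037,0.0384,0,0,0,-1,0.0906,0.0057,0.053,0,0,0,-1,0.107,0.0067,0.0592,0,0,0,-1,0.107,0.0067,0.0592,0,0,0],
)

```text
time: 25.43
tcp_pos: [557.5, 52.7, 285.4]
tool_rot: [0.729, -0.684, 0.001, -0.001]
wrist_force: [-7.6, 1.8, 17.6]
width: 9.4
grip_force: 63.1
```

send_rows(
  commands=[-1,0,0,0,0,0,0,-1,0,0,0,0,0,0,-1,0,0,0,0,0,0,-1,0,0,0,0,0,0,-1,0,0,0,0,0,0],
)

```text
time: 25.85
tcp_pos: [556.0, 52.6, 284.9]
tool_rot: [0.729, -0.684, 0.001, -0.001]
wrist_force: [-7.3, 0.9, 13.9]
width: 9.5
grip_force: 62.7
```

```bash
python3 -c "
from h import *
S();cv2.imwrite('pics/s8.png',arm.grab_frame('side'));cv2.imwrite('pics/t8.png',arm.grab_frame('top'))"
```

```text
{'time': 25.85, 'tcp_pos': [555.97, 52.62, 284.92], 'wrist_force': [-7.26, 0.85, 13.92], 'torque': [0.51, 2.94, -0.14], 'width': 9.46, 'grip_force': 62.75} yaw_x -86.3
```

send_rows(
  commands=[-1,0,0,0,0,0,0,-1,0,0,0,0,0,0,-1,0,0,0,0,0,0,-1,0,0,0,0,0,0,-1,0,0,0,0,0,0],
)

```text
time: 26.37
tcp_pos: [556.0, 52.6, 284.9]
tool_rot: [0.729, -0.684, 0.001, -0.001]
wrist_force: [-6.8, 0.9, 14.0]
width: 9.5
grip_force: 62.7
```

send_rows(
  commands=[-1,-0.024,-0.0015,-0.0098,0,0,0,-1,-0.0483,-0.003,-0.0208,0,0,0,-1,-0.0787,-0.0049,-0.0386,0,0,0,-1,-0.107,-0.0067,-0.0592,0,0,0,-1,-0.107,-0.0067,-0.0592,0,0,0],
)

```text
time: 26.78
tcp_pos: [500.6, 49.3, 252.1]
tool_rot: [0.729, -0.684, -0.0, -0.001]
wrist_force: [-3.1, 1.6, 1.0]
width: 9.8
grip_force: 63.9
```

send_rows(
  commands=[-1,-0.0259,-0.0016,-0.0234,0,0,0,-1,-0.0497,-0.0031,-0.0494,0,0,0,-1,-0.0706,-0.0045,-0.0776,0,0,0,-1,-0.0886,-0.0056,-0.1076,0,0,0,-1,-0.0886,-0.0056,-0.1076,0,0,0],
)

```text
time: 27.2
tcp_pos: [458.0, 46.5, 197.2]
tool_rot: [0.729, -0.684, 0.0, -0.0]
wrist_force: [3.5, -0.5, -2.4]
width: 10.0
grip_force: 66.9
```

send_rows(
  commands=[-1,-0.0151,-0.0009,-0.0318,0,0,0,-1,-0.0267,-0.0017,-0.0648,0,0,0,-1,-0.0351,-0.0022,-0.099,0,0,0,-1,-0.0401,-0.0025,-0.1338,0,0,0,-1,-0.0401,-0.0025,-0.1338,0,0,0],
)

```text
time: 27.62
tcp_pos: [438.5, 45.2, 130.4]
tool_rot: [0.729, -0.684, -0.0, 0.001]
wrist_force: [1.4, -0.7, -1.5]
width: 9.9
grip_force: 69.1
```

```bash
python3 -c "
from h import *
S();w=arm.grab_frame('wrist');t=arm.grab_frame('top');t8=cv2.imread('pics/t8.png')
f=lambda i,x,y,w,h:cv2.resize(i[y:y+h,x:x+w],(400,300),interpolation=cv2.INTER_CUBIC)
cv2.imwrite('pics/t9.png',t);cv2.imwrite('pics/m9.png',np.vstack([np.hstack([f(t8,235,60,160,120),f(t,235,60,160,120)]),np.hstack([f(w,0,0,640,400),f(t,235,60,80,60)])]))"
```

```text
{'time': 27.62, 'tcp_pos': [438.49, 45.25, 130.41], 'wrist_force': [1.4, -0.73, -1.53], 'torque': [-0.19, -0.03, 0.01], 'width': 9.93, 'grip_force': 69.08} yaw_x -86.3
```

View pics/m9.png

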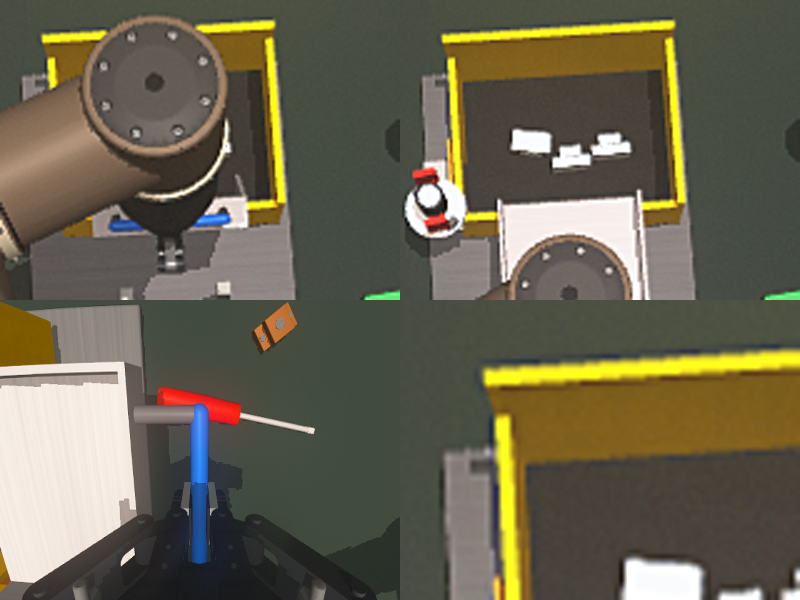

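The three clamps lie in the tub, with two at about (570,155) and (610,145) and one at (530,140) in the composite. The tray is empty and level, and the gate is shut. Next I release the handle and go to the dial.

send_rows(
  commands=[-0.3,0,0,0,0,0,0,-0.3,0,0,0,0,0,0,-0.3,0,0,0,0,0,0,-0.3,0,0,0.05,0,0,0,-0.3,0,0,0.12,0,0,0],
)

```text
time: 28.13
tcp_pos: [436.6, 44.6, 189.8]
tool_rot: [0.729, -0.684, -0.001, 0.003]
wrist_force: [1.4, 0.7, 0.4]
width: 29.9
grip_force: 0.0
```

send_rows(
  commands=[-0.3,-0.058,0.289,0.08,0,0,0.333,-0.3,-0.058,0.289,0.08,0,0,0.333,-0.3,-0.058,0.289,0.08,0,0,0.333,-0.3,-0.058,0.289,0.08,0,0,0.333,-0.3,-0.058,0.289,0.08,0,0,0.333],
)

```text
time: 28.55
tcp_pos: [409.8, 194.3, 233.5]
tool_rot: [0.884, -0.467, 0.001, -0.002]
wrist_force: [0.1, 0.4, 1.0]
width: 29.8
grip_force: 0.0
```

send_rows(
  commands=[-0.3,-0.058,0.289,-0.04,0,0,0.333,-0.3,-0.058,0.289,-0.04,0,0,0.333,-0.3,-0.058,0.289,-0.04,0,0,0.333,-0.3,-0.058,0.289,-0.04,0,0,0.333,-0.3,-0.058,0.289,-0.04,0,0,0.333],
)

```text
time: 28.97
tcp_pos: [379.7, 338.1, 210.4]
tool_rot: [0.975, -0.223, 0.0, 0.0]
wrist_force: [0.0, -0.5, 1.2]
width: 29.7
grip_force: 0.0
```

send_rows(
  commands=[-0.3,0,0,0,0,0,0,-0.3,0,0,0,0,0,0,-0.3,0,0,0,0,0,0,-0.3,0,0,0,0,0,0,-0.3,0,0,0,0,0,0],
)

```text
time: 29.38
tcp_pos: [380.6, 333.6, 211.4]
tool_rot: [0.973, -0.229, 0.0, -0.0]
wrist_force: [-0.9, -0.1, 0.0]
width: 29.9
grip_force: 0.0
```

```bash
cat > d.py <<'E'
from h import *
np.set_printoptions(precision=1,suppress=True)
def dial(name):
    s=S();c=cam('wrist',s);w=arm.grab_frame('wrist');cv2.imwrite(f'pics/{name}.png',w)
    # rectified overhead views, 4 px/mm, centred on (380,334): col -> +x world, row -> +y world
    out={}
    for z in(52,58,84):
        g=np.arange(-60,60,.25);mx=np.array([[proj(c,(380+a,334+b,z)) for a in g[::8]] for b in g[::8]],np.float32)
        m=cv2.resize(mx,(480,480)); 
        A=np.arange(480)*1.0; # exact bilinear map from coarse grid
        q=np.clip(A/8,0,59).astype(np.float32);G=np.meshgrid(q,q)
        m=cv2.remap(mx,G[0],G[1],cv2.INTER_LINEAR)
        out[z]=cv2.remap(w,m[...,0],m[...,1],cv2.INTER_LINEAR)
    return s,c,w,out
def blob(im,mask,minA=20):
    n,l,st,ce=cv2.connectedComponentsWithStats(mask.astype(np.uint8))
    return [(int(st[i,4]),(ce[i]/4-60+np.array([380,334])).round(1),l==i) for i in range(1,n) if st[i,4]>minA]
def ax(m):
    p=np.argwhere(m)[:,::-1].astype(float);p-=p.mean(0);_,sv,v=np.linalg.svd(p,full_matrices=False);return np.degrees(np.arctan2(v[0,1],v[0,0])).round(1)%180,(sv/np.sqrt(len(p))/4*3.46).round(1)
def report(name):
    s,c,w,o=dial(name)
    h=cv2.cvtColor(o[52],cv2.COLOR_BGR2HSV)
    for a,ce,m in blob(0,cv2.inRange(h,(40,90,60),(85,255,255))>0,40): print('green',a,ce,ax(m))
    wh=((h[...,1]<50)&(h[...,2]>150))
    for a,ce,m in blob(0,wh,3000):
        cs=cv2.findContours(m.astype(np.uint8),cv2.RETR_EXTERNAL,cv2.CHAIN_APPROX_NONE)[0];q=cv2.fitEllipse(cv2.convexHull(max(cs,key=len)))
        print('ring z52',a,np.array(q[0])/4-60+[380,334],np.array(q[1])/4)
    h=cv2.cvtColor(o[84],cv2.COLOR_BGR2HSV)
    for a,ce,m in blob(0,((h[...,1]<60)&(h[...,2]>140)),20):
        if a<3000: print('white z84',a,ce,ax(m))
    cv2.imwrite(f'pics/{name}_52.png',o[52]);cv2.imwrite(f'pics/{name}_84.png',o[84])
E
python3 -c "
from d import *
report('d1')"
```

```text
{'time': 29.38, 'tcp_pos': [380.58, 333.56, 211.41], 'wrist_force': [-0.91, -0.13, 0.01], 'torque': [-0.03, -0.02, 0.0], 'width': 29.89, 'grip_force': 0.0} yaw_x -26.5
green 1355 [412.1 374.5] (np.float64(51.7), array([15.7,  5.4]))
ring z52 66087 [388.2 343.4] [91.6 91.8]
```

Run:
```python
from h import *
im=cv2.imread('pics/d1_84.png');im=im[::-1]  # row up -> +y at top ; col +x right
im=im[::-1]
cx,cy=(388.2-380+60)*4,(343.4-334+60)*4
Y,X=np.mgrid[:480,:480];r=np.hypot(X-cx,Y-cy)/4
h=cv2.cvtColor(im,cv2.COLOR_BGR2HSV);wh=(h[...,2]>120)
n,l,st,ce=cv2.connectedComponentsWithStats((wh&(r<25)).astype(np.uint8))
for i in range(1,n):
    if st[i,4]>15: print(st[i].tolist(),(ce[i]/4-60+[380,334]).round(1))
g=cv2.resize(h[...,2],(0,0),fx=.08,fy=.08,interpolation=cv2.INTER_AREA)
for row in g: print(''.join(' .:-=+*#%@'[min(9,v//26)] for v in row))
```

```text
[173, 178, 188, 200, 12495] [383.8 341.9]
[296, 242, 55, 24, 708] [401.8 337.5]
---------#@@@@@@@%%%#*+========-------
---------#@@@@@@@@@@@@@@%%#*+=====----
--------=%@@@@@@@@@@@@@@@@@@@@%##*+==-
--------=%@@@@@@@@@@@@@@@@@@@@@@@@@%%#
--------+@@@@@@@@@@@@@@@@@@@@@@@@@@@@@
--------*@@@@@@@@@@@@@@@@@@@@@@@@@@@@@
-------=#@@@@@@@@@@@@@@@@@@@@@@@@@@@@@
------==%@@@@@@@@@@@@@@@@@@@@@@@@@@@@@
-----===%@@@@@@@@@@@@@@@@@@@@@@@@@@@@@
-----==+@@@@@@@@@@@@@@@@@@@@@%@@@@@@@@
----===+@@@@@@@@@@@@@@@@@@@@%#@@@@@@@@
----===*@@@@@@@@@@@@@@@@@@@@#@@@@@@@@@
---====#@@@@@@@@@@@@@@@@@@@@@@@@@@@@@@
=======%@@@%#%@@@@@@@%####@@@@@@*%@@@@
=======%@@%*#@@@@@@#+===+++#@@@#@@@@@@
======+%@@%*@@@@@@*======++++@@@@@@@@@
-----=+@@@@%@@@@@*========++++@@@@@@@@
----==*@@@@@@@@@%=============#@@#*#@@
--====#@@@@%*#%@*-============+@@@@@@@
-=====%@@@@@@%%@=--===========+@@@@@@@
======%@@@@@@@@%=-----=========@@@@@@@
=====+%@@@@@@@@#----===========@@%#%@@
=====+%%@@@@@%#--=*#%#----====+@@@%%@@
=====*%%@@@%*#%#%%#+=------===*@@@@@@@
====-#%%@@@@@@@*=------------=%@@@@@@@
----=%%@@@@%@@@%*+-----------*@@#%@@@@
----=%%@@@@#%@@*%@+---------*@@@@##@@@
----+%%%%@%**%+%@@@#=-----=#@%%@@@@@@@
----+%%%%%***#%@@@%@@%***#@@%##@@@@@@@
----*%%%@%****%@@@+@@@@@@@@@@%*#@#@@@@
----#%%%%#*****#@*#@@@*@@@+@@@#***%@@@
----%%%%%*******#*@@@%+@@@+%@@%***#@@@
---=%%%%%*+==*****#%@%*@@@#%%#****#@@@
---+%%%%%=::-+*******##%%##********%@@
---*%%%+:::-==*********************%%@
---*#+::::-===+++++++*++***********#%%
----:::::-===++++++++++++*********+*%%
-::....:-====++++++++++++++++****+++*%
```

```bash
cat >> d.py <<'E'
def pointer(name,c0=(388.2,343.4),th=140,rm=19,z=84):
    im=cv2.imread(f'pics/{name}_{z}.png');h=cv2.cvtColor(im,cv2.COLOR_BGR2HSV)
    cx,cy=(c0[0]-380+60)*4,(c0[1]-334+60)*4
    Y,X=np.mgrid[:480,:480];r=np.hypot(X-cx,Y-cy)/4
    n,l,st,ce=cv2.connectedComponentsWithStats(((h[...,2]>th)&(r<rm)).astype(np.uint8))
    for i in range(1,n):
        if st[i,4]>40:
            m=l==i;p=np.argwhere(m)[:,::-1]/4-60+[380,334];far=p[np.argmax(np.hypot(*(p-c0).T))];d=p.mean(0)-c0
            print(st[i,4],'mean',p.mean(0).round(1),'axis',ax(m),'dir from centre',np.degrees(np.arctan2(d[1],d[0])).round(1))
E
python3 - <<'E'
from d import *
for th in(120,150):
    for rm in(16,19): print(th,rm);pointer('d1',th=th,rm=rm)
im=cv2.imread('pics/d1_84.png')[200:360:5,150:330:4]
v=cv2.cvtColor(im,cv2.COLOR_BGR2GRAY)
for r in v: print(''.join(' .:-=+*#%@'[min(9,x//26)] for x in r))
E
```

```text
120 16
933 mean [391.6 330.5] axis (np.float64(15.1), array([12.3,  5. ])) dir from centre -75.4
397 mean [399.2 338. ] axis (np.float64(172.3), array([8.3, 3.2])) dir from centre -26.4
981 mean [380.4 345.4] axis (np.float64(166.4), array([15.8,  3.9])) dir from centre 165.5
120 19
1949 mean [391.9 328.9] axis (np.float64(14.2), array([17.1,  7.1])) dir from centre -75.9
613 mean [401.1 337.7] axis (np.float64(172.6), array([11.3,  3.7])) dir from centre -23.9
1165 mean [379.  345.8] axis (np.float64(166.5), array([18.8,  3.9])) dir from centre 165.7
494 mean [378.4 357.8] axis (np.float64(33.8), array([16.6,  2.6])) dir from centre 124.3
150 16
837 mean [380.3 345.4] axis (np.float64(166.4), array([15.6,  3.3])) dir from centre 165.5
150 19
998 mean [378.8 345.8] axis (np.float64(166.4), array([18.6,  3.3])) dir from centre 165.7
413 mean [378.1 357.9] axis (np.float64(34.6), array([15.6,  2.4])) dir from centre 125.0
%@@@@@@@@@@@@@@@@@*=----=====================
@@@@@@@@@@@@@@@@@*------=====================
@@@@@@@@@@@@@@@@*-------=====================
@@@@@@@@@@@@@@@%=-------====
[... 605 characters left out ...]
----------
@%@%%*-=%*------+**@%@@@@@@%@#*--------------
+=-==-+##+==*%#@@@@@@@@##*+=-----------------
+=#%%@%%%%%@@@@@@%%*++-=---------------------
@@@@@@@@@@@@%##++=---------------------------
@@@@@@@@@@%----------------------------------
@@@@@@@@@@%=---------------------------------
@@@@@@@@@@%#---==----------------------------
%@@@@@@@@@@%#%%%@*=--------------------------
*@@@@@@@@@@%%%@@@@#=-------------------------
=#@@@@@@@@%*=*@@@@@%=------------------------
=+%@@@@@%+--+%@@@@@@%+=----------------------
==*@@@%*--+#@@@@@@@@@@@=---------------------
===#@%+--+%@@@@@@@@@@@@%#*=------------------
====%*-+%@@@@@@@@@@@@@@@@@%*+=-------------+*
====+#%%@@@@@@@@@@@@@@@@@@@@@%%#*+*+==+*##@%@
```

send_rows(
  commands=[-0.3,0.0158,0.0182,-0.06,0,0,0.143,-0.3,0.0158,0.0182,-0.12,0,0,0.143,-0.3,0.0158,0.0182,-0.18,0,0,0.143,-0.3,0.0158,0.0182,-0.22,0,0,0.143,-0.3,0.0158,0.0182,-0.24,0,0,0.143],
)

```text
time: 29.85
tcp_pos: [387.5, 341.7, 88.5]
tool_rot: [0.993, -0.118, -0.001, 0.002]
wrist_force: [0.2, 0.2, 0.2]
width: 29.8
grip_force: 0.0
```

send_rows(
  commands=[-0.3,0,0,-0.012,0,0,0,-0.3,0,0,-0.024,0,0,0,-0.3,0,0,-0.024,0,0,0,-0.3,0,0,-0.024,0,0,0,-0.3,0,0,-0.024,0,0,0],
)

```text
time: 30.27
tcp_pos: [388.6, 344.1, 80.1]
tool_rot: [0.993, -0.118, 0.0, -0.001]
wrist_force: [0.7, 0.2, 0.6]
width: 30.0
grip_force: 0.0
```

send_rows(
  commands=[-1,0,0,0,0,0,0,-1,0,0,0,0,0,0,-1,0,0,0,0,0,0,-1,0,0,0,0,0,0,-1,0,0,0,0,0,0],
)

```text
time: 30.68
tcp_pos: [388.4, 343.8, 80.0]
tool_rot: [0.993, -0.118, 0.0, -0.001]
wrist_force: [-1.8, -0.5, 4.7]
width: 10.2
grip_force: 58.6
```

```bash
python3 -c "
from h import *
S()"
```

```text
{'time': 30.68, 'tcp_pos': [388.39, 343.82, 80.03], 'wrist_force': [-1.82, -0.53, 4.71], 'torque': [-0.34, 0.52, -0.02], 'width': 10.22, 'grip_force': 58.61} yaw_x -13.5
```

send_rows(
  commands=[-1,0,0,0,0,0,-0.065,-1,0,0,0,0,0,-0.13,-1,0,0,0,0,0,-0.19,-1,0,0,0,0,0,-0.255,-1,0,0,0,0,0,-0.317],
)

```text
time: 31.1
tcp_pos: [388.3, 343.7, 80.0]
tool_rot: [0.933, -0.361, 0.0, -0.0]
wrist_force: [-1.2, -1.3, 6.3]
width: 10.9
grip_force: 58.8
```

send_rows(
  commands=[-1,0,0,0,0,0,-0.065,-1,0,0,0,0,0,-0.13,-1,0,0,0,0,0,-0.19,-1,0,0,0,0,0,-0.255,-1,0,0,0,0,0,-0.317],
)

```text
time: 31.52
tcp_pos: [388.2, 343.5, 80.0]
tool_rot: [0.815, -0.58, 0.0, -0.0]
wrist_force: [-3.1, -1.9, 8.1]
width: 10.5
grip_force: 58.9
```

send_rows(
  commands=[-1,0,0,0,0,0,-0.065,-1,0,0,0,0,0,-0.13,-1,0,0,0,0,0,-0.19,-1,0,0,0,0,0,-0.255,-1,0,0,0,0,0,-0.317],
)

```text
time: 31.93
tcp_pos: [387.9, 343.4, 80.0]
tool_rot: [-0.647, 0.763, 0.0, 0.0]
wrist_force: [-3.7, -1.7, 8.1]
width: 10.8
grip_force: 59.0
```

send_rows(
  commands=[-1,0,0,0,0,0,-0.065,-1,0,0,0,0,0,-0.13,-1,0,0,0,0,0,-0.19,-1,0,0,0,0,0,-0.255,-1,0,0,0,0,0,-0.317],
)

```text
time: 32.35
tcp_pos: [387.8, 343.5, 80.0]
tool_rot: [-0.439, 0.899, 0.0, 0.0]
wrist_force: [-5.8, -0.4, 8.2]
width: 10.9
grip_force: 59.1
```

send_rows(
  commands=[-1,0,0,0,0,0,0,-1,0,0,0,0,0,0,-1,0,0,0,0,0,0],
)

```text
time: 32.6
tcp_pos: [387.7, 343.5, 80.0]
tool_rot: [-0.441, 0.897, 0.0, 0.0]
wrist_force: [-4.9, -0.6, 8.6]
width: 10.7
grip_force: 59.1
```

```bash
python3 -c "
from h import *
S()"
```

```text
{'time': 32.6, 'tcp_pos': [387.73, 343.47, 79.95], 'wrist_force': [-4.88, -0.55, 8.61], 'torque': [-0.38, 2.16, -0.01], 'width': 10.67, 'grip_force': 59.13} yaw_x -127.6
```

Release, rise 130 mm and measure.

send_rows(
  commands=[-0.3,0,0,0,0,0,0,-0.3,0,0,0,0,0,0,-0.3,0,0,0,0,0,0,-0.3,0,0,0.03,0,0,0,-0.3,0,0,0.1,0,0,0],
)

```text
time: 33.02
tcp_pos: [386.6, 341.0, 125.7]
tool_rot: [-0.441, 0.898, -0.002, -0.004]
wrist_force: [0.5, 0.3, -0.6]
width: 30.2
grip_force: 0.0
```

send_rows(
  commands=[-0.3,0,0,0.07,0,0,0,-0.3,0,0,0.14,0,0,0,-0.3,0,0,0.16,0,0,0,-0.3,0,0,0.16,0,0,0,-0.3,0,0,0.16,0,0,0],
)

```text
time: 33.43
tcp_pos: [388.3, 343.6, 209.6]
tool_rot: [-0.441, 0.897, 0.001, 0.001]
wrist_force: [0.1, 0.4, -0.1]
width: 29.5
grip_force: 0.0
```

send_rows(
  commands=[-0.3,0,0,0,0,0,0,-0.3,0,0,0,0,0,0,-0.3,0,0,0,0,0,0,-0.3,0,0,0,0,0,0,-0.3,0,0,0,0,0,0],
)

```text
time: 33.85
tcp_pos: [388.1, 343.3, 208.4]
tool_rot: [-0.441, 0.897, -0.0, -0.0]
wrist_force: [0.5, -0.5, 0.4]
width: 30.0
grip_force: 0.0
```

Run:
```python
from d import *
report('d2'); pointer('d2',th=150,rm=19)
im=cv2.imread('pics/d2_84.png')[200:400:5,180:380:4]
v=cv2.cvtColor(im,cv2.COLOR_BGR2GRAY)
for r in v: print(''.join(' .:-=+*#%@'[min(9,x//26)] for x in r))
```

```text
{'time': 33.85, 'tcp_pos': [388.1, 343.26, 208.38], 'wrist_force': [0.49, -0.5, 0.37], 'torque': [0.02, -0.04, 0.02], 'width': 30.03, 'grip_force': 0.0} yaw_x -127.6
green 880 [413.7 376.8] (np.float64(52.8), array([10.1,  5.6]))
ring z52 66758 [387.9 343.3] [91.7 91.8]
276 mean [405.1 349.3] axis (np.float64(110.3), array([11.3,  1.9])) dir from centre 19.2
1020 mean [393.7 351. ] axis (np.float64(52.4), array([19. ,  3.3])) dir from centre 54.1
245 mean [389.4 361.4] axis (np.float64(174.3), array([10. ,  1.8])) dir from centre 86.3
==+++====-=-=========================+%@@@@@@@@@@@
=++===----============================+@@@@@@@@@@@
=====----==============================#@@@@@@@@%#
=====--=================================#@@@@@@===
========================================+@@@@@@#*%
=========================================#@@@@@@@@
=========================================+@@@@@@@@
==========================================%@@@@@@@
=========================================-+@@@@@@@
========================================--*@@@@@@@
=======================================---=%@@@@@
[... 780 characters left out ...]
------------------+%@@+----#@@@@@@@@%
@@@@@@#-------------------------*%@@+--=%@@@@@@@@@
@@@@@@@%#+-----------------------*%@@++%@@@@@@@@@@
@@@@@@@@@@%*+=-----------=+*#=----*%@@%#%@@@@@@@@@
@@@@@@@@@@@@@@%#***++#*##%@@@#-----#@@@**%@@@@@@@@
@#=*@@@@@@@@@@@@@@@@@@@@@@@@@@#*=*%*%@%*+*%@@@@@@#
%=-*@@@@@@@@@@@@@@@@@@@@@@@@@@@@@@@%**++++*%@@@@#=
+-+@@@@@@@@@@@@@@@@@@@@@@%@%@@@@@@@@%*+++++*%@%*==
-=#@@@@@@@@@%#*%@@@@@@@@@*-#@@@@@@@@@%*+++++##*===
=#@@@@@@@@@@%=-#@@@@@@@@@#-+@@@@@@@@@@%*++++++====
+@@@@@@@@@@@%--#@@@@@@@@@%=-#@@@@@@@@@@%*++++=====
%@@@@@@@@@@@*--%@@@@@@@@@%+-*@@@@@@@@@@@#++=======
@@@@@@@@@@@@*-=@@@@@@@@@@@#-+@@@@@@@@@%*+=========
%%@@@@@@@@@%+-+@@@@@@@@@@@%==%@@@@@@%+============
```

```bash
python3 -c "
from station import arm
print(arm.finish_job())"
```

```text
the job is handed in; nothing more can be done
None
```

The job is handed in: the gate is shut with its tabs sprung out, all three clamps found on the bench are in the tub, the tray is back level, and the dial pointer measures 52.4° against the green mark at 52.4–52.8°; no score came back.

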